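# Pack out the gap beside the key tray and hold the wedge

## Task

Pack out the gap between the key tray and the hutch cheek that has the half-driven screw: in line with the screw, stand flat packers from the caddy on end in the gap, side by side against the tray, until the room left is one that the wedge can fill with its thin end down past the screw; leave packers you do not need in the caddy. Then press the wedge, thin end down and flat face to the packers, in between them and the cheek until it bites firmly, and finish still gripping it there, pressed down, so that I can drive the screw. Leave the fobs, the cap and the screwdriver alone.

Things in the scene. Friction and masses are not known exactly. Their poses are not given: they have to be found in the camera images.
- hutch: low desk hutch of white board, cap off, fixed: base board 250 x 260 x 18 mm (y from -160 to +100 mm), another 95 mm high cheek near its -y end, a low back rail. Origin on the desk under the board; z up, x along the gap (away from the robot, within 0.2 rad of yaw), y across the gap from the tray to the cheek with the screw. Board top 18 mm over the desk.
- key_tray: grey steel key tray, open at the top, 180 x 160 x 97 mm (x, y, z), walls 4 mm, black fobs standing in it; screwed down, does not move. Origin at the centre of its underside on the base board, axes as the hutch. Its +y wall is one side of the gap.
- tray_edge (a point): a point on the gap side of the tray: top edge of the outside of its +y wall (97 mm over the base board), half-way along the tray. Axes as the hutch.
- cheek: the cheek with the screw, the other side of the gap: white board 200 x 18 x 95 mm on the base board, fixed, parallel to the tray wall. Origin at the foot of its inner face in line with the screw, axes as the hutch, the board on the +y side. A screw stands half driven in its outer face 12 mm under the top and does not reach the gap; a pencil line over the top edge marks it.
- cheek_mark (a point): top edge of the cheek's inner face, in line with the screw, 95 mm over the base board; axes as the hutch. The gap's width is the distance from tray_edge to this point along y: 23 to 38 mm, open at the top, the same all along. The packing belongs in line with this point along x.
- caddy: plywood caddy 74 x 190 x 52 mm, fixed, origin under its centre. Four upright slots, 46 mm along its x and 11.5 mm along its y, centres at y = -67.5, -22.5, +22.5, +67.5 mm, floor 5 mm over the desk; each holds a packer or the wedge, in any order, all turned as the caddy.
- packer_a_mid (a point): flat packer: grey plastic plate 30 mm wide (x), 10 mm thick (y), 100 mm long (z), about 35 g, all three alike; this point is its centre. At the start it stands on end in a caddy slot, the upper 53 mm in sight, leaning up to 2 degrees, up to 8 mm off the slot middle along its width.
- packer_b_mid (a point): flat packer: grey plastic plate 30 mm wide (x), 10 mm thick (y), 100 mm long (z), about 35 g, all three alike; this point is its centre. At the start it stands on end in a caddy slot, the upper 53 mm in sight, leaning up to 2 degrees, up to 8 mm off the slot middle along its width.
- packer_c_mid (a point): flat packer: grey plastic plate 30 mm wide (x), 10 mm thick (y), 100 mm long (z), about 35 g, all three alike; this point is its centre. At the start it stands on end in a caddy slot, the upper 53 mm in sight, leaning up to 2 degrees, up to 8 mm off the slot middle along its width.
- wedge_mid (a point): wedge of grey plastic: 44 mm wide (x), 120 mm long (z, head up), 4 mm thick at the thin end below, 26 mm at the head, about 60 g. Flat upright face on its -y side, tapered face (10.4 deg) on +y. This point: half-way up, mid-width, 5.75 mm in from the flat face. It hangs by its taper in a caddy slot, head 130 mm over the desk. Turned as the hutch, its flat face looks to the packers.
- wedge_tip (a point): thin end of the wedge, 60 mm under wedge_mid along its z. It bites where its thickness fills the room the packers leave, 5.5 mm deeper per mm of room: thin end 25 mm below the cheek top for 8.6 mm of room, 90 mm for 20.5 mm (past the screw: 15 mm or more); with less room it stops short, with more it reaches the base board loose. Friction keeps it tight once it is pressed in.
- fob_a: a black key fob with a ring, 72 x 36 x 15 mm, lying on the desk; leave alone. Origin under the centre of its case.
- fob_b: another such key fob; leave alone.
- lens_cap: a round black cap, 68 mm across, 10 mm high; leave alone. Origin under its centre.
- screwdriver: a screwdriver lying beyond the work; leave alone. Origin under it.
Not all that is in view belongs to the job. What is shaped like the part that bears wedge_mid but pink is not meant.

How it is judged:
By the outcome, as a careful person would: the job done as asked, in the order asked, and still so for the second after the job is handed in, while the arm keeps its last pose, push and grip.
It also fails if it takes over 72 s, if anything falls off the work surface, if the arm or the gripper's body presses on something with over 40 N, if the wrist force passes 120 N, or if a joint passes its speed limit or range.

## Robot

A 6-joint arm with a two-finger parallel gripper is mounted at the origin on the work surface. World frame = base frame: x ahead of the robot, y to its left, z up, the work surface at z = 0. Lengths are in m, angles in rad, forces in N, time in s.
With the tool pointing down it reaches from about 0.3 to 0.875 m from the base axis. Payload 6.4 kg.
Tool frame: the origin (TCP) lies on the front face of the gripper's body, between the roots of the fingers; the fingertips stand 73 mm ahead of it and the grasp point (between the pads) lies ctrl.pinch_z ahead of it (ctrl.pinch_z is the distance from the TCP to the grasp point, in m); z points along the fingers, x is the direction in which the jaws open and shut, and the axes are right-handed (so a half turn about z gives the same grasp; the last joint's range is limited). The gripper opens to 85 mm and grips with 20 to 120 N. Pads are 22 mm wide; open, the fingers measure 114 mm over their backs; the gripper's body (76 mm by 85 mm) begins 54 mm behind the grasp point. The pads swing forward as they close: fully open they stand 13 mm farther back than shut.
Start: joints at [-1.396, 0.181, 1.607, -0, 1.354, -0.206], TCP at [0.214, -0.534, 0.304] pointing down, gripper open.
Joint ranges: [-2.99, 2.99], [-0.89, 2.07], [0.3, 2.58], [-1.14, 4.28], [0, 2.63], [-3.12, 3.12]. Speed limits (rad/s): [2.57, 2.57, 3.01, 3.14, 3.14, 3.14].

## Interface

Orientations are given as a unit quaternion [w, x, y, z].
In Python, from bench import ctrl gives the robot as it stands.
- The arm moves only by the tool move_arm, never from a script. Its argument "rows" is text: rows parted by semicolons, each of 7 numbers parted by spaces: the shift along the tool's x, y, z in cm, then the turn, a rotation vector about the tool's x, y, z in degrees, then the opening, from 0 (shut) to 1 (fully open). In form: x y z rx ry rz grip; .... A call has 1 to 20 rows; each row shifts and turns the commanded pose from where the row before left it, along the tool's axes as they then stand; what a row does not reach is not made up. A row lasts 1/10 s, in which the tool goes at most 50 mm and 8.59 degrees, less where a joint would pass 70% of its speed; a pose out of reach is approached as far as the arm can. A call with a gripper value outside its range is refused whole. The fingers move at their own pace and stop on an object; the grip force is fixed at half the most. Time passes only in rows, so rows that do not move let the fingers close. It gives the time, the measured TCP pose, the force and the opening at its end, in the units of the state.
- ctrl.get_obs(): the state, without advancing time (a new reading comes with each control period).
- ctrl.camera(name): name is "scene" or "top" or "wrist"; returns a dict with "color" (384x512x3 uint8, blue, green, red), "fx", "fy", "cx", "cy" (pixels), "rvec" (rotation vector, rad) and "tvec" (3), from world to camera coordinates, as OpenCV has them. Camera axes: x right, y down, z forward; pixel columns grow to the right and rows downward; lengths in m; the calibration is good to about 2 mm. The wrist camera is an equidistant fisheye: a pixel r from the principal point sees the ray r / f radians off the axis. A picture is of the moment at which its call begins. There is no depth.
- ctrl.hand_in(): hands the job in, once; it reports no verdict.
Trained networks look in the newest picture that a camera, given by its name, has taken for a name from the list of things; names that differ only in an ending like _2 or _b are one class to them, and where a whole thing is asked for, a point or a joint stands for the part that bears it (a point fixed in the world has none). Each returns a list of dicts, best first, with "confidence" (0 to 1); they miss things now and then, are a little off and sometimes report something else, mostly with a low value. They report only what shows in the picture. A call takes as long as a camera call. They do not tell look-alikes from the thing itself.
- ctrl.look_for(camera, query): "bbox" ([left, top, right, bottom] in pixels, round what is visible of it).
- ctrl.trace(camera, query): "region" (384x512 bool, what is visible of it) and "bbox" ([left, top, right, bottom] in pixels, round what is visible of it).
The state is a dict: "time_s": time; "q": joint angles; "dq": joint speeds; "joint_efforts": joint torques, N m; "eef_pos": TCP position; "eef_rot": TCP orientation; "wrist_force": force on the tool from outside, world axes, zero at the start; "torque": the same for the moment, N m; "opening": opening from 0.0 (shut) to 1.0 (fully open).
Only numpy, scipy, OpenCV 4.12 (cv2) and the standard library are available. Lean on these libraries where they do the work, as an engineer would, in place of code of your own. Each camera call takes 0.05 s, during which the arm holds its last target.

## Working session

There is one attempt and no reset: what is moved stays moved. The work goes in short steps, Python scripts to look and compute and a tool call to move; the robot and the scene stay as the last step left them, time stands still between calls to the robot, and variables do not carry over. Pictures are saved under pics/ and viewed, and the job is handed in when it is done.

Besides the shell and the picture viewer there is one more tool, called after "Emit:" in YAML: its name, and indented under it one key for each argument. move_arm: Moves the arm, as the interface text tells. Its arguments: {"type":"object","properties":{"rows":{"type":"string"}},"required":["rows"]}

```bash
ls; mkdir -p pics; python3 - <<'E'
from bench import ctrl
import cv2
print(ctrl.pinch_z); o=ctrl.get_obs(); print(o)
for n in ("scene","top","wrist"):
    c=ctrl.camera(n); cv2.imwrite(f"pics/{n}0.png",c["color"]); print(n,{k:v for k,v in c.items() if k!="color"})
E
```

```text
pics
0.0539
{'time_s': 0.0, 'q': array([-1.39626048e+00,  1.81553459e-01,  1.60801948e+00,  1.67836576e-05,
        1.35378246e+00, -2.06283047e-01]), 'dq': array([-0.00069758, -0.00051721, -0.00242734,  0.00140593, -0.0008276 ,
       -0.00041369]), 'joint_efforts': array([ 2.42842480e-04, -4.44885242e+01, -3.51330793e+01, -3.39109292e-04,
        8.95031932e-03, -1.13100347e-05]), 'eef_pos': array([ 0.2136697 , -0.53336523,  0.30297151]), 'eef_rot': array([-6.38739638e-04,  8.28153485e-01, -5.60500695e-01, -6.07369066e-04]), 'wrist_force': array([ 0.2999223 ,  0.33885345, -0.44442811]), 'torque': array([-0.02022463, -0.00775174,  0.02542902]), 'opening': 0.9992300210076561}
scene {'fx': 411.09832934162114, 'fy': 411.09832934162114, 'cx': 249.42808685476373, 'cy': 192.32338899136906, 'rvec': array([ 0.76290443,  2.56071129, -1.13938065]), 'tvec': array([ 0.511257  , -0.11846009,  1.4751382 ])}
top {'fx': 380.4609325917114, 'fy': 380.4609325917114, 'cx': 258.3510072460841, 'cy': 182.93742048381753, 'rvec': array([ 2.15508195, -2.09742023,  0.18598767]), 'tvec': array([-0.0706118 ,  0.59272336,  1.06913996])}
wrist {'fx': 297.3186396354542, 'fy': 297.3186396354542, 'cx': 259.02277641109544, 'cy': 191.15703052174962, 'rvec': array([-2.40495398,  1.62805472,  0.227772  ]), 'tvec': array([-0.57551965, -0.03539195,  0.3786355 ])}
```

View pics/scene0.png

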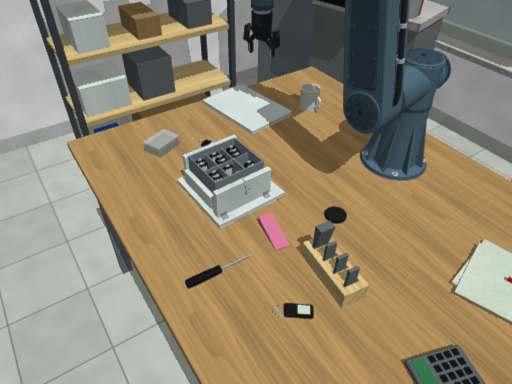

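View pics/top0.png

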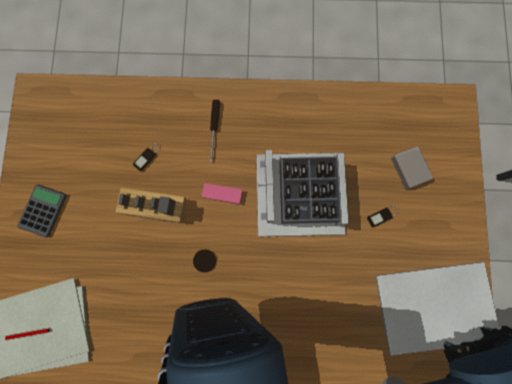

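View pics/wrist0.png

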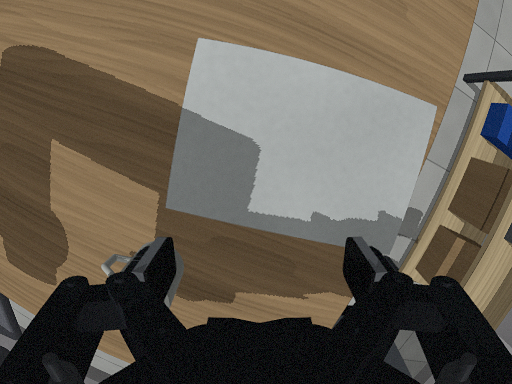

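Pictures: the caddy (top ~150,205) holds the wedge (thick, ~165,205) and three packers (~125, 140, 152). The pink look-alike lies at (222,193). The hutch is at (300,195) with the gap at ~(273,190). I'll zoom in and measure.

```bash
cat > h.py <<'E'
import numpy as np, cv2
from bench import ctrl
from scipy.spatial.transform import Rotation as R
def rot(o): 
    q=o["eef_rot"]; return R.from_quat([q[1],q[2],q[3],q[0]])
def proj(c,P,fish=False):
    P=np.atleast_2d(P).astype(float); Rm=cv2.Rodrigues(c["rvec"])[0]; X=P@Rm.T+c["tvec"]
    if fish:
        r=np.hypot(X[:,0],X[:,1]); th=np.arctan2(r,X[:,2]); k=th/np.maximum(r,1e-9)
        return np.c_[c["cx"]+c["fx"]*k*X[:,0],c["cy"]+c["fy"]*k*X[:,1]]
    return np.c_[c["cx"]+c["fx"]*X[:,0]/X[:,2],c["cy"]+c["fy"]*X[:,1]/X[:,2]]
def ray(c,uv,fish=False):
    Rm=cv2.Rodrigues(c["rvec"])[0]; o=-Rm.T@c["tvec"]
    x=(uv[0]-c["cx"])/c["fx"]; y=(uv[1]-c["cy"])/c["fy"]
    if fish:
        r=np.hypot(x,y); d=np.array([np.sin(r)*x/max(r,1e-9),np.sin(r)*y/max(r,1e-9),np.cos(r)])
    else: d=np.array([x,y,1.])
    return o,Rm.T@d
def atz(c,uv,z,fish=False):
    o,d=ray(c,uv,fish); return o+d*(z-o[2])/d[2]
def crop(c,x0,y0,x1,y1,k,name):
    im=c["color"][y0:y1,x0:x1]; cv2.imwrite(name,cv2.resize(im,None,fx=k,fy=k,interpolation=cv2.INTER_CUBIC))
E
python3 - <<'E'
from h import *
s=ctrl.camera("scene"); t=ctrl.camera("top")
crop(t,110,140,360,245,3.2,"pics/t1.png".replace("t1","t1")); crop(s,170,130,380,310,3.6,"pics/s1.png")
for cam,c in(("scene",s),("top",t)):
    for n in ("hutch","key_tray","cheek","caddy","wedge_mid","packer_a_mid"):
        for d in ctrl.look_for(cam,n)[:4]: print(cam,n,[round(float(v),1) for v in d["bbox"]],round(d["confidence"],2))
for p in [(117,204),(182,221),(185,202),(119,190)]: print(p,atz(t,p,.052))
for p in [(257,154),(344,153),(347,235),(258,236)]: print(p,atz(t,p,.018))
E
```

```text
scene hutch [178.0, 133.7, 285.4, 227.0] 0.96
scene hutch [299.6, 244.2, 368.9, 307.1] 0.48
scene key_tray [186.5, 135.8, 264.2, 193.5] 0.96
scene cheek [213.0, 166.5, 272.6, 220.3] 0.59
scene caddy [299.2, 241.9, 366.5, 308.1] 0.89
scene wedge_mid [256.5, 215.3, 289.0, 251.3] 0.96
scene wedge_mid [313.7, 223.2, 336.6, 249.3] 0.61
scene wedge_mid [211.5, 169.7, 273.5, 222.1] 0.21
scene packer_a_mid [327.4, 239.3, 336.3, 258.5] 0.54
top hutch [256.5, 153.9, 347.1, 237.8] 0.97
top key_tray [279.5, 155.6, 343.5, 222.6] 0.92
top cheek [260.3, 148.9, 272.3, 216.9] 0.81
top caddy [115.8, 188.0, 185.3, 222.8] 0.72
top caddy [280.5, 151.7, 344.2, 224.2] 0.4
top wedge_mid [162.9, 194.3, 174.4, 214.2] 0.77
top wedge_mid [202.9, 180.9, 244.0, 203.7] 0.68
top packer_a_mid [152.0, 195.7, 158.1, 208.0] 0.4
(117, 204) [0.52087448 0.3569446  0.052     ]
(182, 221) [0.47648434 0.16378829 0.052     ]
(185, 202) [0.53213783 0.15849655 0.052     ]
(119, 190) [0.56240063 0.35491757 0.052     ]
(257, 154) [ 0.69126447 -0.04766072  0.018     ]
(344, 153) [ 0.70165872 -0.31589597  0.018     ]
(347, 235) [ 0.45084068 -0.32161969  0.018     ]
(258, 236) [ 0.44071898 -0.05761333  0.018     ]
```

View pics/t1.png

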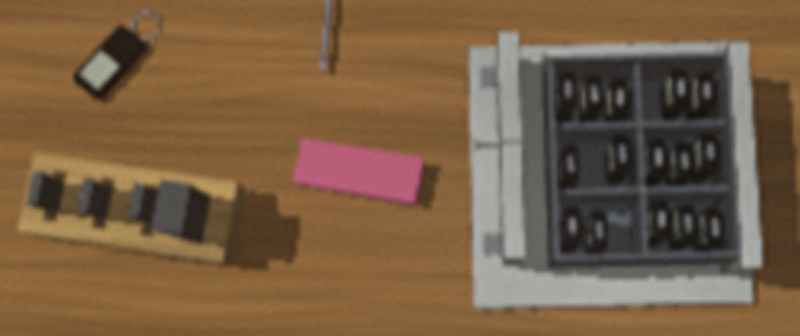

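View pics/s1.png

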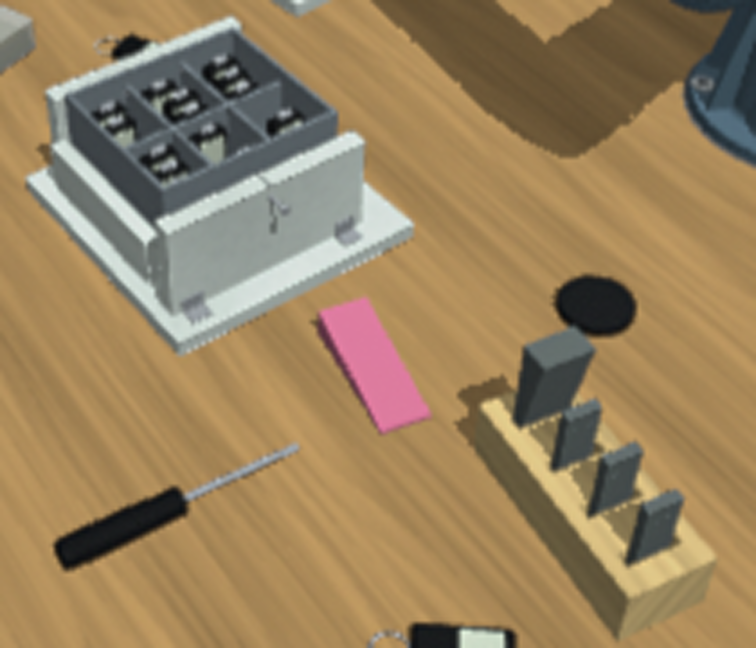

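```bash
cat >> h.py <<'E'
def Rdown(yaw): # tool x along (cos yaw, sin yaw,0), z down
    c,s=np.cos(yaw),np.sin(yaw); return R.from_matrix(np.array([[c,s,0],[s,-c,0],[0,0,-1]]))
def delta(pos,Rt,o=None,p0=None,R0=None):
    if o is None: o=ctrl.get_obs()
    p0=o["eef_pos"] if p0 is None else p0; R0=rot(o) if R0 is None else R0
    d=R0.inv().apply(np.array(pos)-p0)*100; r=(R0.inv()*Rt).as_rotvec(degrees=True)
    return np.round(d,2),np.round(r,2)
E
python3 - <<'E'
from h import *
o=ctrl.get_obs(); w=ctrl.camera("wrist"); Rm=cv2.Rodrigues(w["rvec"])[0]; C=-Rm.T@w["tvec"]
print("tool axes\n",rot(o).as_matrix()); print("cam in tool",rot(o).inv().apply(C-o["eef_pos"]), "\ncam axes in tool\n",rot(o).inv().as_matrix()@Rm.T)
t=ctrl.camera("top"); print("mark",atz(t,(266,185),.113))
m=atz(t,(266,185),.113); print(np.arctan2(m[1],m[0]))
# joint 1 & last joint relation: yaw
for yaw in (.04,.04+np.pi): print(delta([.56,-.10,.32],Rdown(yaw)))
E
```

```text
tool axes
 [[ 3.71622632e-01 -9.28383875e-01 -1.27261296e-05]
 [-9.28383875e-01 -3.71622631e-01 -1.96689135e-05]
 [ 1.35309844e-05  1.91241469e-05 -1.00000000e+00]]
cam in tool [ 0.00112772 -0.06917782 -0.07031563] 
cam axes in tool
 [[ 9.99999702e-01 -4.52612615e-04  6.25197487e-04]
 [ 2.64331098e-04  9.61859574e-01  2.73543578e-01]
 [-7.25161463e-04 -2.73543332e-01  9.61859408e-01]]
mark [ 0.57834046 -0.07635072  0.113     ]
-0.13125788100332228
(array([-27.4 , -48.27,  -1.61]), array([ -0.  ,  -0.  , -70.47]))
(array([-27.4 , -48.27,  -1.61]), array([ -0.  ,   0.  , 109.53]))
```

```bash
python3 - <<'E'
from h import *
print(delta([.575,-.16,.26],Rdown(.04)))
E
```

```text
(array([-21.28, -47.43,   4.39]), array([ -0.  ,  -0.  , -70.47]))
```

Emit:
move_arm:
  rows: "-1.77 -3.95 0.37 0 0 0 1;-1.77 -3.95 0.37 0 0 0 1;-1.77 -3.95 0.37 0 0 0 1;-1.77 -3.95 0.37 0 0 0 1;-1.77 -3.95 0.37 0 0 0 1;-1.77 -3.95 0.37 0 0 0 1;-1.77 -3.95 0.37 0 0 0 1;-1.77 -3.95 0.37 0 0 0 1;-1.77 -3.95 0.37 0 0 0 1;-1.77 -3.95 0.37 0 0 0 1;-1.77 -3.95 0.37 0 0 0 1;-1.77 -3.95 0.37 0 0 0 1"

```text
time_s: 2.15
eef_pos: [0.576, -0.159, 0.2595]
eef_rot: [0.0, 0.828, -0.56, 0.0]
wrist_force: [-1.2, -1.0, 0.1]
opening: 0.998
```

Emit:
move_arm:
  rows: "0 0 0 0 0 -7.83 1;0 0 0 0 0 -7.83 1;0 0 0 0 0 -7.83 1;0 0 0 0 0 -7.83 1;0 0 0 0 0 -7.83 1;0 0 0 0 0 -7.83 1;0 0 0 0 0 -7.83 1;0 0 0 0 0 -7.83 1;0 0 0 0 0 -7.83 1;0 0 0 0 0 0 1"

```text
time_s: 3.15
eef_pos: [0.5749, -0.1605, 0.2595]
eef_rot: [-0.0, 1.0, 0.021, 0.0]
wrist_force: [-0.0, 0.4, -0.7]
opening: 0.992
```

```bash
python3 - <<'E'
from h import *
w=ctrl.camera("wrist"); cv2.imwrite("pics/w1.png",w["color"]); o=ctrl.get_obs(); print(o["time_s"],o["eef_pos"],rot(o).as_matrix()[:,0])
crop(w,150,0,350,250,3,"pics/w1c.png".replace("250","200"))
E
```

```text
3.2 [ 0.57484328 -0.16047954  0.25947561] [ 9.99315306e-01  3.69989069e-02 -1.84069167e-06]
```

View pics/w1.png

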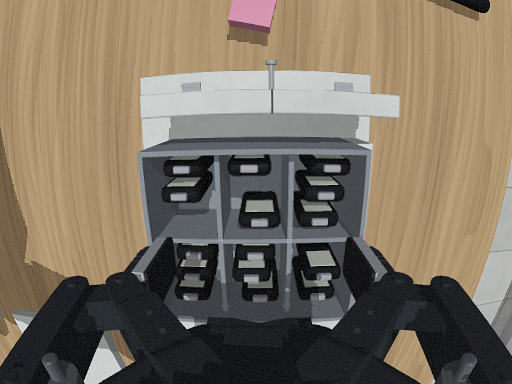

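```bash
python3 - <<'E'
from h import *
w=ctrl.camera("wrist")
crop(w,130,60,410,170,2.85,"pics/w1c.png"); crop(w,230,55,320,170,5,"pics/w1d.png")
g=cv2.cvtColor(w["color"],cv2.COLOR_BGR2GRAY)
for u in (220,260,280,310): print(u,list(g[78:165,u]))
E
```

```text
220 [np.uint8(209), np.uint8(210), np.uint8(211), np.uint8(209), np.uint8(209), np.uint8(209), np.uint8(209), np.uint8(208), np.uint8(207), np.uint8(208), np.uint8(208), np.uint8(209), np.uint8(204), np.uint8(201), np.uint8(207), np.uint8(206), np.uint8(206), np.uint8(205), np.uint8(203), np.uint8(203), np.uint8(204), np.uint8(202), np.uint8(203), np.uint8(201), np.uint8(203), np.uint8(202), np.uint8(204), np.uint8(202), np.uint8(203), np.uint8(202), np.uint8(202), np.uint8(202), np.uint8(203), np.uint8(202), np.uint8(205), np.uint8(182), np.uint8(140), np.uint8(145), np.uint8(146), np.uint8(148), np.uint8(143), np.uint8(145), np.uint8(147), np.uint8(147), np.uint8(149), np.uint8(148), np.uint8(147), np.uint8(146), np.uint8(148), np.uint8(146), np.uint8(148), np.uint8(144), np.uint8(148), np.uint8(147), np.uint8(145), np.uint8(144), np.uint8(146), np.uint8(146), np.uint8(151), np.uint8(128), np.uint8(62), np.uint8(65), np.uint8(64), np.uint8(60), np.uint8(90), np.uint8(98), np.uint8(96), np.uint8(96), np.uint8(102), np.uint8(97), np.uint8(98), np.uint8(114), np.uint8(141), np.uint8(1
[... 3356 characters left out ...]
3), np.uint8(136), np.uint8(137), np.uint8(140), np.uint8(139), np.uint8(139), np.uint8(142), np.uint8(141), np.uint8(142), np.uint8(140), np.uint8(139), np.uint8(137), np.uint8(142), np.uint8(141), np.uint8(139), np.uint8(140), np.uint8(140), np.uint8(139), np.uint8(140), np.uint8(140), np.uint8(122), np.uint8(58), np.uint8(60), np.uint8(69), np.uint8(67), np.uint8(78), np.uint8(101), np.uint8(98), np.uint8(96), np.uint8(97), np.uint8(92), np.uint8(97), np.uint8(111), np.uint8(135), np.uint8(141), np.uint8(140), np.uint8(139), np.uint8(146), np.uint8(78), np.uint8(17), np.uint8(1), np.uint8(16), np.uint8(12), np.uint8(16), np.uint8(22), np.uint8(2), np.uint8(14), np.uint8(22), np.uint8(20)]
```

View pics/w1c.png

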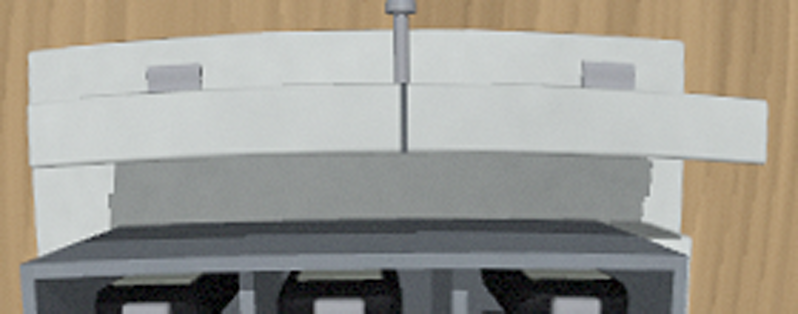

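View pics/w1d.png

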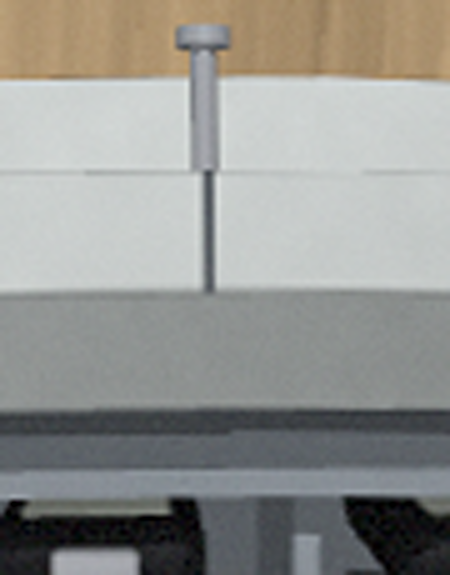

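```bash
python3 - <<'E'
from h import *
w=ctrl.camera("wrist"); yaw=.0
f=lambda u,v,z: atz(w,(u,v),z,True)
co=f(271.5,89.2,.113); ci=f(272,112.6,.113); 
te=f(272,148.4,.115); ti=f(272,154,.115)
L=f(220,112.9,.113);Rr=f(310,112.6,.113); print("yaw",np.arctan2(*(Rr-L)[[1,0]]))
a=f(138.5+0,152.5,.115); b=f(370.5,150.5,.115); print("tray edge",a,b,np.linalg.norm(b-a),np.arctan2(*(b-a)[[1,0]]))
c1=f(140.5,117.5,.113); c2=f(399,116.5,.113); print("cheek",c1,c2,np.linalg.norm(c2-c1),np.arctan2(*(c2-c1)[[1,0]]))
print(co,ci,te,ti); print("cheek th",co[1]-ci[1],"gap",ci[1]-te[1],"wall",te[1]-ti[1])
E
```

```text
yaw 0.0429187432157158
tray edge [ 0.48099421 -0.12590714  0.115     ] [ 0.65859685 -0.11821612  0.115     ] 0.1777690952396187 0.04327763418981755
cheek [ 0.48258075 -0.09904106  0.113     ] [ 0.68146827 -0.08979947  0.113     ] 0.19910211487975127 0.046433054152834045
[ 0.58105567 -0.07778109  0.113     ] [ 0.5820846  -0.09484532  0.113     ] [ 0.58309472 -0.12085086  0.115     ] [ 0.58327697 -0.12497918  0.115     ]
cheek th 0.017064236520252074 gap 0.026005538501663428 wall 0.004128313810787182
```

Picture: the pencil line and screw are at (272,93–113). The cheek's inner edge is at row 112.6 and the tray rim's outer edge at 148.4, so the gap is about 26 mm. One packer leaves about 16 mm of room, so the wedge tip should stop roughly 67 mm below the cheek top. Two packers would leave about 6 mm, which is too little. Next I look at the caddy.

```bash
python3 - <<'E'
from h import *
d=delta([.505,.19,.26],Rdown(-.225)); print(d, d[0]/9)
E
```

```text
(array([ -5.69, -35.28,  -0.05]), array([-0.,  0., 15.])) [-0.63222222 -3.92       -0.00555556]
```

Emit:
move_arm:
  rows: "-0.63 -3.92 0 0 0 0 1;-0.63 -3.92 0 0 0 0 1;-0.63 -3.92 0 0 0 0 1;-0.63 -3.92 0 0 0 0 1;-0.63 -3.92 0 0 0 0 1;-0.63 -3.92 0 0 0 0 1;-0.63 -3.92 0 0 0 0 1;-0.63 -3.92 0 0 0 0 1;-0.63 -3.92 0 0 0 0 1;0 0 0 0 0 7.5 1;0 0 0 0 0 7.5 1;0 0 0 0 0 0 1"

```text
time_s: 4.5
eef_pos: [0.5039, 0.1903, 0.2595]
eef_rot: [-0.0, 0.994, -0.112, 0.0]
wrist_force: [-0.4, -0.7, 0.2]
opening: 1.0
```

```bash
python3 - <<'E'
from h import *
w=ctrl.camera("wrist"); cv2.imwrite("pics/w2.png",w["color"]); o=ctrl.get_obs(); print(o["time_s"],o["eef_pos"],rot(o).as_matrix()[:,0])
crop(w,150,0,350,200,3.9,"pics/w2c.png")
for n in ("wedge_mid","packer_a_mid"):
    for d in ctrl.look_for("wrist",n): print(n,d)
E
```

```text
4.55 [0.50402725 0.18996353 0.25951946] [ 9.75805605e-01 -2.18639923e-01  7.70968373e-05]
wedge_mid {'bbox': [233.7, 166.8, 301.7, 209.6], 'confidence': 0.95}
wedge_mid {'bbox': [308.5, 215.2, 354.6, 309.8], 'confidence': 0.58}
packer_a_mid {'bbox': [246.3, 119.5, 288.3, 139.1], 'confidence': 0.59}
```

View pics/w2.png

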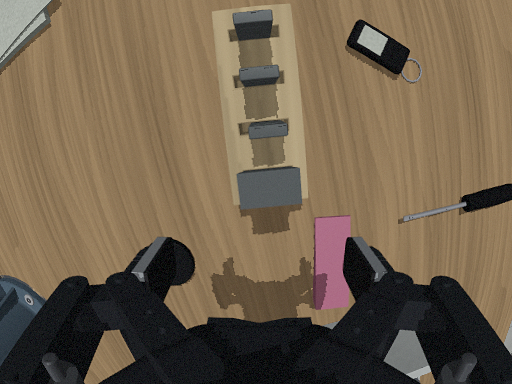

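View pics/w2c.png

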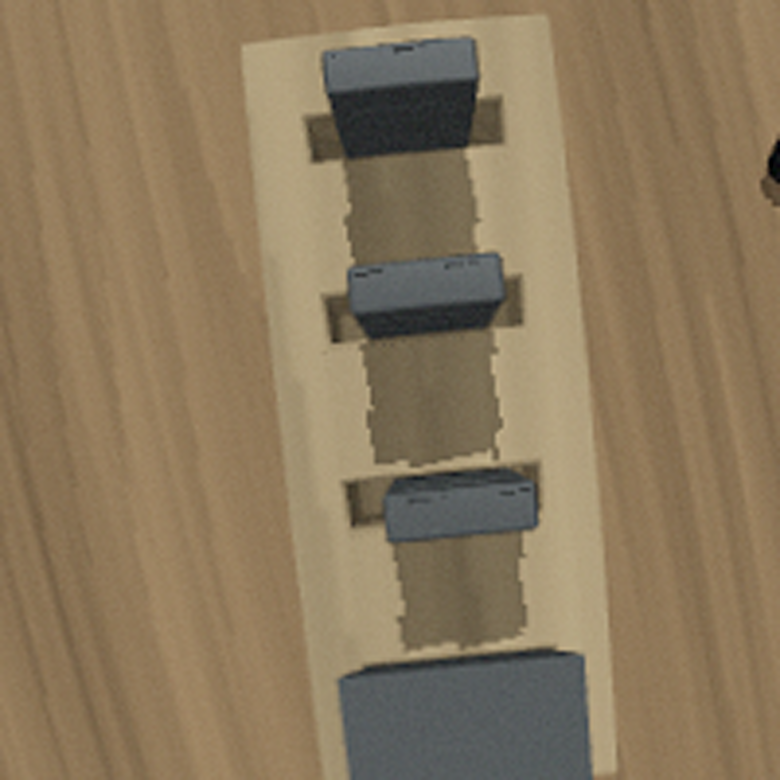

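```bash
python3 - <<'E'
from h import *
w=ctrl.camera("wrist")
k=3.9; f=lambda x,y,z: atz(w,(150+x/k,y/k),z,True)
# caddy top corners
A=f(243,45,.052);B=f(547,15,.052); print("far corners",A,B,np.linalg.norm(A-B),np.arctan2(*(B-A)[[1,0]]))
wc=[f(340,681,.13),f(582,655,.13)]; print("wedge far edge",wc,np.linalg.norm(wc[1]-wc[0]),np.arctan2(*(wc[1]-wc[0])[[1,0]]))
wn=[atz(w,p,.13,True) for p in ((240,209),(301,205))]; print("near",wn)
for n,(a,b,c,d) in enumerate([((323,55),(475,38),(478,82),(330,97)),((348,268),(500,254),(503,295),(351,311)),((387,490),(536,482),(537,526),(388,541))]):
    P=np.array([f(*q,.105) for q in (a,b,c,d)]); print(n,P.mean(0),np.linalg.norm(P[1]-P[0]),np.linalg.norm(P[3]-P[0]),np.arctan2(*(P[1]-P[0])[[1,0]]))
# slots at z .052
for a,b,c in [((305,115),(502,97),(503,140)),((322,296),(521,275),(523,322)),((344,482),(538,462),(540,505))]:
    a,b,c=f(*a,.052),f(*b,.052),f(*c,.052); print("slot far edge mid",(a+b)/2,np.linalg.norm(b-a),"w",np.linalg.norm(c-b))
E
```

```text
far corners [0.49791109 0.35889512 0.052     ] [0.57064111 0.35009588 0.052     ] 0.07326038205399629 -0.1203997491012092
wedge far edge [array([0.49509548, 0.2154035 , 0.13      ]), array([0.53788071, 0.21069744, 0.13      ])] 0.04304327320320616 -0.10955239804750241
near [array([0.49108045, 0.19059002, 0.13      ]), array([0.53418848, 0.18395692, 0.13      ])]
0 [0.53083469 0.32681135 0.105     ] 0.029500429080201975 0.009108131250506092 -0.10494370727397115
1 [0.52578141 0.28315136 0.105     ] 0.029079931503296175 0.008492416475748622 -0.12525487805423566
2 [0.52297307 0.23828423 0.105     ] 0.028801227445543646 0.009958025726043838 -0.1616599048911144
slot far edge mid [0.53179625 0.33380411 0.052     ] 0.046907439978177125 w 0.011067427891816643
slot far edge mid [0.52613706 0.28901219 0.052     ] 0.04716125582186908 w 0.01142286229340131
slot far edge mid [0.52082618 0.24412211 0.052     ] 0.04646000892040871 w 0.010374123083495088
```

```bash
python3 - <<'E'
from h import *
w=ctrl.camera("wrist"); crop(w,210,150,330,230,6.6,"pics/w2w.png"); s=ctrl.camera("scene"); crop(s,300,215,375,310,6,"pics/s2.png")
E
```

```text
(no output)
```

View pics/w2w.png

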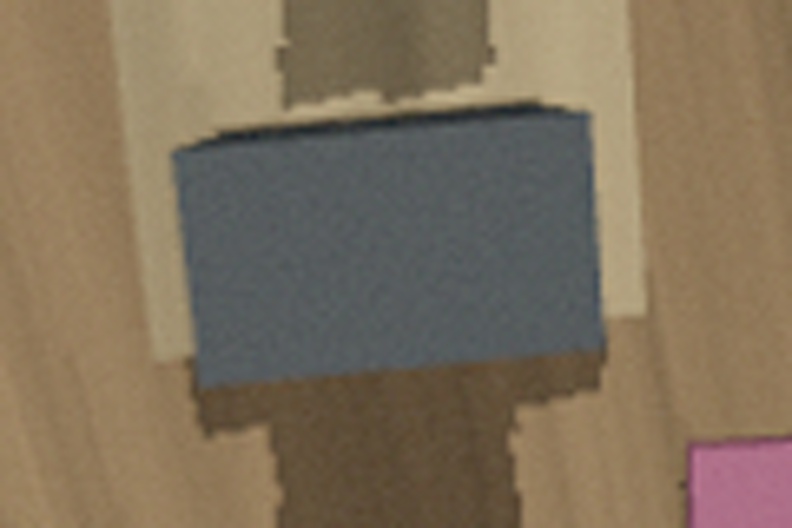

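View pics/s2.png

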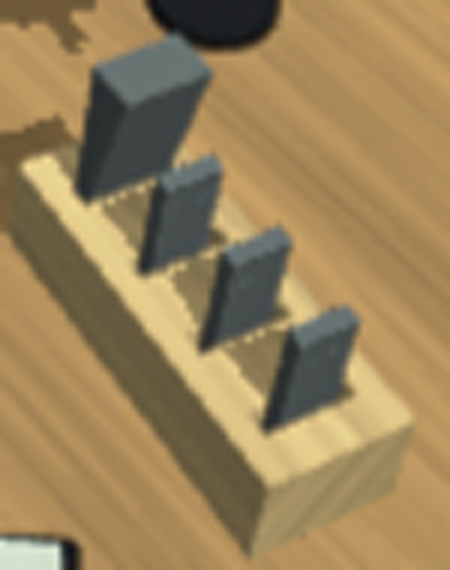

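Caddy yaw is about -0.12 with its +y along world +y. The wedge (w2: 234–301, 167–209) has its flat face at world −y, and its top-face position matches slot 4. Candidates for the packer are at wrist (252,22), (260,75) and (268,130). For the wedge they are the grey one at (268,188) and the pink look-alike at (330,262), so I choose the grey one. First I take the end packer at (252,22).

```bash
python3 - <<'E'
from h import *
o=ctrl.get_obs(); Rt=Rdown(-.12)
print(delta([.531,.330,.24],Rt)[1], delta([.531,.330,.24],Rt,R0=Rt)[0])
E
```

```text
[-0.   -0.   -5.81] [  0.98 -14.27   1.95]
```

Emit:
move_arm:
  rows: "0 0 0 0 0 -5.8 0.75;0.25 -3.57 0.49 0 0 0 0.75;0.25 -3.57 0.49 0 0 0 0.75;0.25 -3.57 0.49 0 0 0 0.75;0.25 -3.57 0.49 0 0 0 0.75;0 0 2 0 0 0 0.75;0 0 2 0 0 0 0.75;0 0 0 0 0 0 0.75"

```text
time_s: 5.6
eef_pos: [0.5295, 0.3297, 0.1964]
eef_rot: [0.001, 0.998, -0.06, -0.003]
wrist_force: [-0.5, -0.0, 0.1]
opening: 0.748
```

```bash
python3 - <<'E'
from h import *
w=ctrl.camera("wrist"); cv2.imwrite("pics/w3.png",w["color"]); o=ctrl.get_obs(); print(o["time_s"],o["eef_pos"],rot(o).as_matrix()[:,0],o["opening"])
s=ctrl.camera("scene"); crop(s,280,170,400,310,4.2,"pics/s3.png")
E
```

```text
5.65 [0.53032837 0.32984869 0.19826236] [ 0.99276175 -0.12005379 -0.00334513] 0.7546337034131526
```

View pics/w3.png

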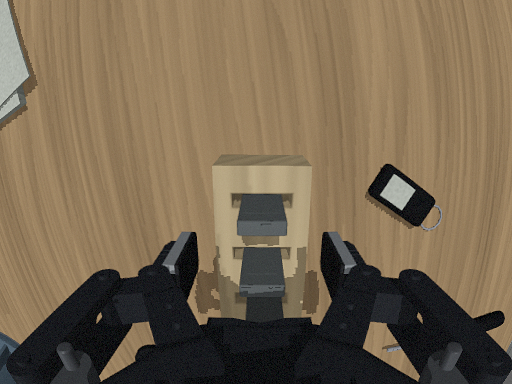

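View pics/s3.png

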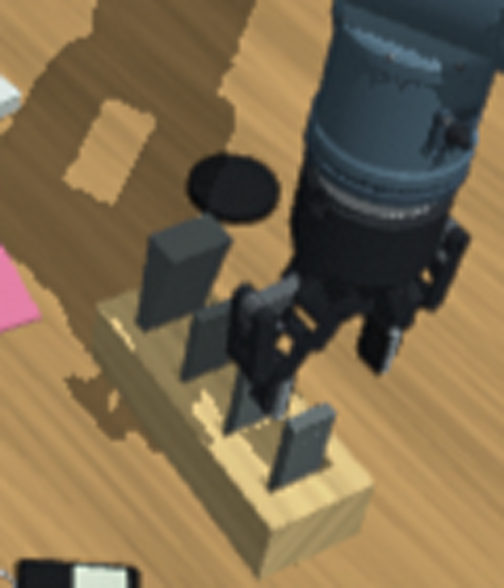

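```bash
python3 - <<'E'
from h import *
w=ctrl.camera("wrist"); o=ctrl.get_obs(); T=lambda p: rot(o).apply(p)+o["eef_pos"]
for p in [(.03,0,.07),(-.03,0,.07),(.03,.011,.07),(.03,-.011,.07),(.03,0,.05)]: print(p,proj(w,T(p),True))
print(proj(w,[.5308,.3268,.105],True))
for q in ((238,214),(285,214),(286,234),(238,235)): print(atz(w,q,.105,True))
print(rot(o).as_matrix()[:,2])
E
```

```text
(0.03, 0, 0.07) [[316.46733063 242.86118708]]
(-0.03, 0, 0.07) [[202.21113225 242.80011655]]
(0.03, 0.011, 0.07) [[314.90738944 261.05110254]]
(0.03, -0.011, 0.07) [[317.95608329 223.53611228]]
(0.03, 0, 0.05) [[323.86186721 261.41491759]]
[[258.43335453 230.06671115]]
[0.52003344 0.33851889 0.105     ]
[0.54769249 0.33515387 0.105     ]
[0.54711824 0.32211679 0.105     ]
[0.51805255 0.32499381 0.105     ]
[ 8.32396759e-04  3.71539077e-04 -9.99999585e-01]
```

Emit:
move_arm:
  rows: "0.2 -0.2 1 0 0 0 0.75;0 0 2 0 0 0 0.75;0 0 1 0 0 0 0.75;0 0 0 0 0 0 0.75;0 0 0 0 0 0 0;0 0 0 0 0 0 0;0 0 0 0 0 0 0;0 0 0 0 0 0 0;0 0 0 0 0 0 0;0 0 0 0 0 0 0"

```text
time_s: 6.75
eef_pos: [0.5341, 0.3324, 0.1611]
eef_rot: [-0.0, 0.998, -0.06, 0.001]
wrist_force: [-0.8, -0.2, 5.9]
opening: 0.326
```

```bash
python3 - <<'E'
from h import *
w=ctrl.camera("wrist"); cv2.imwrite("pics/w4.png",w["color"]); o=ctrl.get_obs(); print(o["time_s"],o["eef_pos"],rot(o).as_matrix()[:,0],o["opening"],o["wrist_force"])
s=ctrl.camera("scene"); crop(s,280,170,400,310,4.2,"pics/s4.png")
E
```

```text
6.8 [0.53404155 0.33239554 0.16111554] [ 0.99273704 -0.12029125  0.00178597] 0.33096881695971503 [-0.33617381  0.41204782  6.19719534]
```

View pics/w4.png

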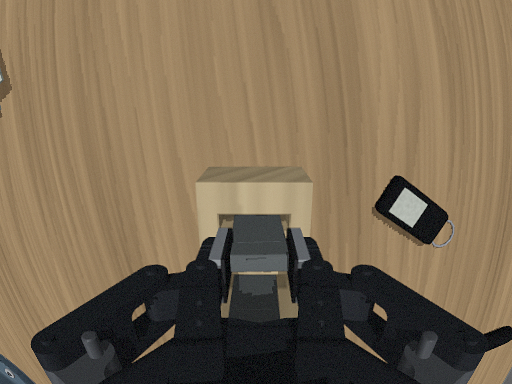

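View pics/s4.png

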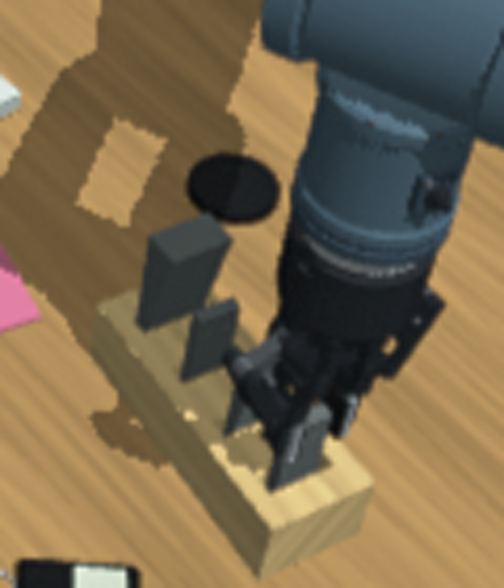

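Emit:
move_arm:
  rows: "0 0 -1.5 0 0 0 0;0 0 -2 0 0 0 0;0 0 -2 0 0 0 0;0 0 -2.5 0 0 0 0;0 0 -3 0 0 0 0;0 0 -3 0 0 0 0;0 0 -1 0 0 -4.7 0;0 0 0 0 0 -4.7 0;0 0 0 0 0 0 0"

```text
time_s: 7.75
eef_pos: [0.5334, 0.3321, 0.3112]
eef_rot: [-0.0, 1.0, 0.022, 0.001]
wrist_force: [-0.1, -1.0, -0.4]
opening: 0.329
```

```bash
python3 - <<'E'
from h import *
w=ctrl.camera("wrist"); cv2.imwrite("pics/w5.png",w["color"]); o=ctrl.get_obs(); print(o["time_s"],o["eef_pos"],np.arctan2(*rot(o).as_matrix()[[1,0],0]),o["opening"],o["wrist_force"])
crop(w,200,190,320,280,6,"pics/w5c.png")
s=ctrl.camera("scene"); cv2.imwrite("pics/s5.png",s["color"])
E
```

```text
7.8 [0.53324019 0.33200121 0.31040807] 0.041659540064784964 0.3331395756037841 [ 0.11336906  0.12792529 -0.40825232]
```

View pics/w5c.png

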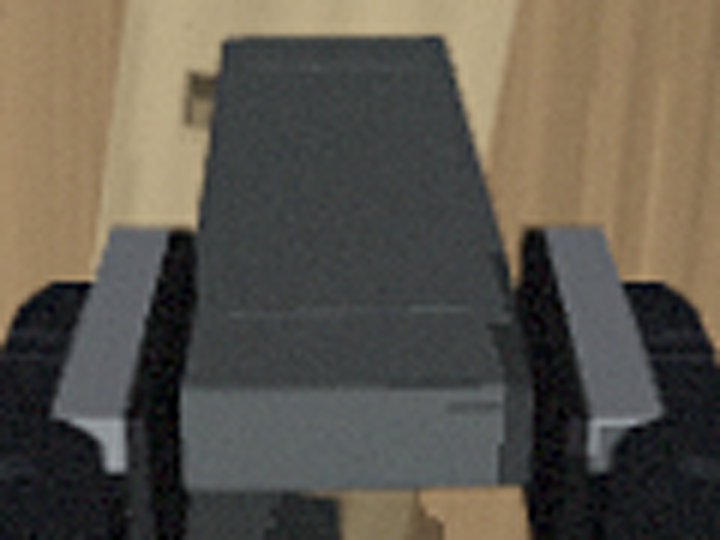

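View pics/s5.png

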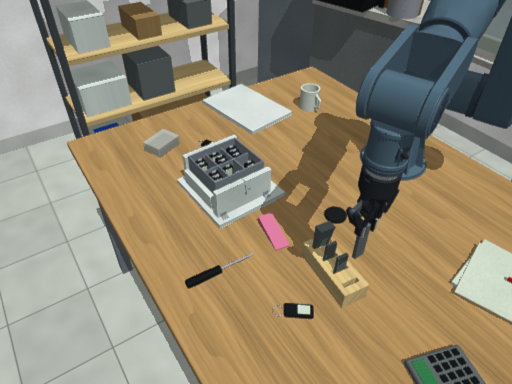

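```bash
python3 - <<'E'
from h import *
w=ctrl.camera("wrist"); o=ctrl.get_obs()
for (u,v),z in (((258.8,254.7),.0561),((258.8,271.3),.0561),((255.7,196.3),.1561),((230.5,254),.0561),((237,196.3),.1561),((274.5,196.3),.1561),((287.5,271),.0561)):
    P=atz(w,(u,v),o["eef_pos"][2]-z,True); print((u,v),np.round(rot(o).inv().apply(P-o["eef_pos"])*1000,1))
E
```

```text
(258.8, 254.7) [ 0.2 -0.4 56.1]
(258.8, 271.3) [ 0.2  9.  56.1]
(255.7, 196.3) [ -2.3   0.6 156.1]
(230.5, 254) [-13.4  -0.7  56.1]
(237, 196.3) [-17.3   0.7 156.1]
(274.5, 196.3) [ 12.6   0.7 156.1]
(287.5, 271) [14.4  9.  56.1]
```

```bash
python3 - <<'E'
from h import *
d=delta([.583,-.108,.30],Rdown(.043))[0]; print(d,d/12)
E
```

```text
[ 3.16 44.17  0.98] [0.26333333 3.68083333 0.08166667]
```

Emit:
move_arm:
  rows: "0.26 3.68 0.08 0 0 0 0;0.26 3.68 0.08 0 0 0 0;0.26 3.68 0.08 0 0 0 0;0.26 3.68 0.08 0 0 0 0;0.26 3.68 0.08 0 0 0 0;0.26 3.68 0.08 0 0 0 0;0.26 3.68 0.08 0 0 0 0;0.26 3.68 0.08 0 0 0 0;0.26 3.68 0.08 0 0 0 0;0.26 3.68 0.08 0 0 0 0;0.26 3.68 0.08 0 0 0 0;0.26 3.68 0.08 0 0 0 0;0 0 0 0 0 0 0;0 0 0 0 0 0 0"

```text
time_s: 9.3
eef_pos: [0.5835, -0.1084, 0.2996]
eef_rot: [-0.0, 1.0, 0.02, -0.001]
wrist_force: [0.2, 0.8, -0.5]
opening: 0.332
```

```bash
python3 - <<'E'
from h import *
w=ctrl.camera("wrist"); cv2.imwrite("pics/w6.png",w["color"]); o=ctrl.get_obs(); print(o["time_s"],o["eef_pos"],np.arctan2(*rot(o).as_matrix()[[1,0],0]),rot(o).as_matrix()[:,2],o["opening"],o["wrist_force"])
crop(w,130,150,390,290,3,"pics/w6c.png")
print(delta([.583,-.108,.26],Rdown(.043)))
Tw=lambda p: rot(o).apply(p)+o["eef_pos"]
print("mark",proj(w,[.5821,-.0949,.113],True),"packer bottom ctr",Tw([-.002,.005,.156]))
E
```

```text
9.35 [ 0.58347965 -0.10747521  0.29979008] 0.04200441691028438 [-1.03888496e-03  8.98673738e-04 -9.99999057e-01] 0.3325866000683286 [ 0.44971783  0.10913797 -0.6007772 ]
(array([-0.05,  0.05,  3.98]), array([-0.05,  0.06, -0.06]))
mark [[258.1057151  171.06996069]] packer bottom ctr [ 0.5815293  -0.11241459  0.14378752]
```

View pics/w6c.png

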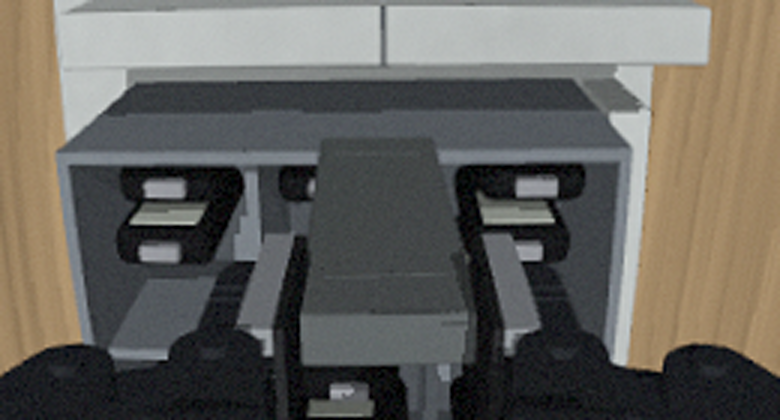

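Emit:
move_arm:
  rows: "0 0 1 0 0 0 0;0 0 1.2 0 0 0 0;0 0 0 0 0 0 0;0 0 0 0 0 0 0"

```text
time_s: 9.75
eef_pos: [0.5834, -0.1069, 0.2773]
eef_rot: [-0.0, 1.0, 0.022, -0.001]
wrist_force: [0.2, 0.1, 0.1]
opening: 0.333
```

```bash
python3 - <<'E'
from h import *
w=ctrl.camera("wrist"); o=ctrl.get_obs(); print(o["time_s"],o["eef_pos"],o["wrist_force"])
crop(w,170,160,350,290,4.4,"pics/w7c.png")
for y,z in ((-.0949,.113),(-.1214,.115)): print(proj(w,[.583,y,z],True))
s=ctrl.camera("scene"); crop(s,170,100,300,230,5,"pics/s7.png")
E
```

```text
9.8 [ 0.58373288 -0.1072063   0.2780068 ] [0.37560856 0.54105416 0.50481914]
[[259.21888789 178.58896598]]
[[257.80575957 210.21256053]]
```

View pics/w7c.png

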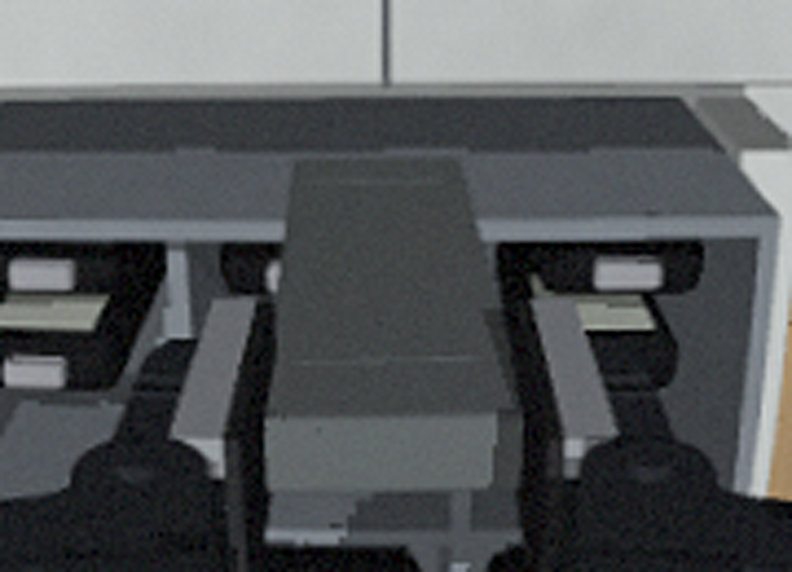

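View pics/s7.png

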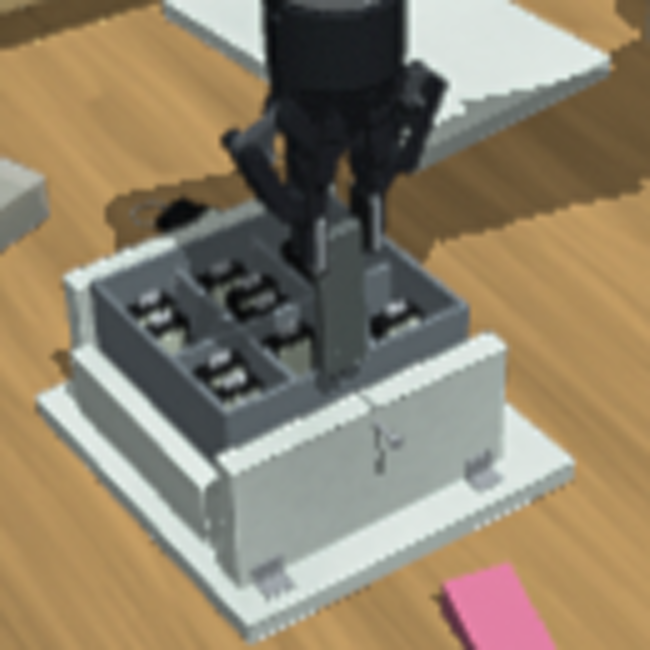

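```bash
python3 - <<'E'
from h import *
w=ctrl.camera("wrist")
a=atz(w,(256,179.1),.113,True);b=atz(w,(256,209.3),.115,True)
print("cheek",a,"tray",b,a[1]-b[1])
for z in (.122,.125,.119): print("packer cheek face bottom",atz(w,(256,196.4),z,True))
print("x edges",atz(w,(170+290/4.4,196.4),.122,True),atz(w,(170+463/4.4,196.4),.122,True))
print("mark x",atz(w,(170+386/4.4,179.1),.113,True))
E
```

```text
cheek [ 0.5812253  -0.09631293  0.113     ] tray [ 0.58227869 -0.12165947  0.115     ] 0.02534654432447267
packer cheek face bottom [ 0.58180501 -0.10830469  0.122     ]
packer cheek face bottom [ 0.58179731 -0.10739217  0.125     ]
packer cheek face bottom [ 0.58181271 -0.10921721  0.119     ]
x edges [ 0.56576941 -0.10901355  0.122     ] [ 0.59712895 -0.10763977  0.122     ]
mark x [ 0.58263261 -0.09625177  0.113     ]
```

Emit:
move_arm:
  rows: "0 0 1 0 0 0 0;0 0 1.5 0 0 0 0;0 0 1.5 0 0 0 0;0 0 1.5 0 0 0 0;0 0 1.5 0 0 0 0;0 0 1.5 0 0 0 0;0 0 0 0 0 0 0;0 0 0 0 0 0 0"

```text
time_s: 10.7
eef_pos: [0.5837, -0.1077, 0.1928]
eef_rot: [-0.0, 1.0, 0.022, -0.0]
wrist_force: [0.1, -0.1, -0.5]
opening: 0.328
```

```bash
python3 - <<'E'
from h import *
w=ctrl.camera("wrist"); o=ctrl.get_obs(); print(o["time_s"],o["eef_pos"],o["wrist_force"],o["opening"])
crop(w,170,170,350,300,4.4,"pics/w8c.png")
s=ctrl.camera("scene"); crop(s,170,100,300,230,5,"pics/s8.png")
E
```

```text
10.75 [ 0.58411557 -0.10788313  0.1936349 ] [-0.00764971  0.10614553 -0.63198278] 0.33058996252722744
```

View pics/w8c.png

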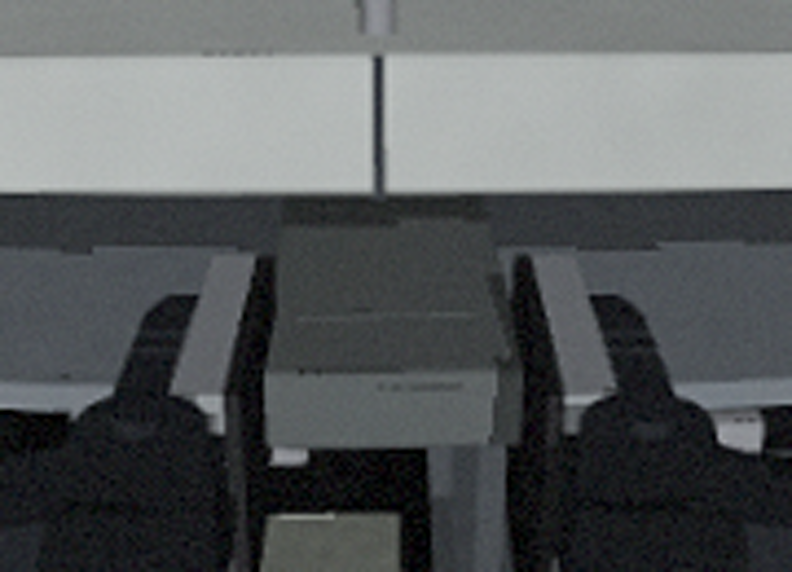

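View pics/s8.png

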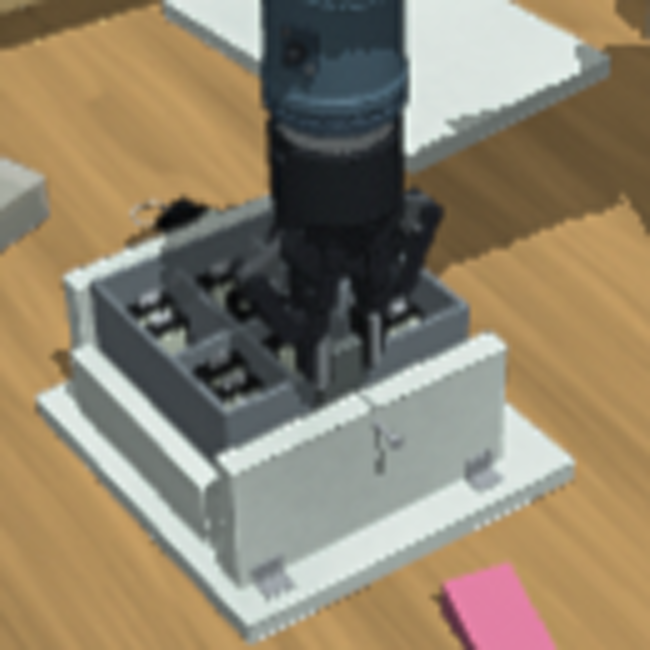

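```bash
python3 - <<'E'
from h import *
w=ctrl.camera("wrist"); o=ctrl.get_obs()
print("cheek",atz(w,(256,213.6),.113,True),"tray rim L",atz(w,(170+30/4.4,170+382/4.4),.115,True))
for z in (.067,.07,.073): P=atz(w,(170+230/4.4,227.3),o["eef_pos"][2]-z,True); print("pad tip",P, rot(o).inv().apply(P-o["eef_pos"]))
Tw=lambda p: rot(o).apply(p)+o["eef_pos"]
for p in [(-.017,-.011,.07),(-.017,.011,.07),(-.02,.011,.04)]: print(p,(proj(w,Tw(p),True)-[170,170])*4.4)
E
```

```text
cheek [ 0.58251911 -0.09568117  0.113     ] tray rim L [ 0.53737383 -0.1242652   0.115     ]
pad tip [ 0.56580875 -0.09852888  0.12729068] [-0.01826639 -0.01029629  0.06696153]
pad tip [ 0.56546342 -0.09981381  0.12429068] [-0.0186722  -0.00902987  0.06996183]
pad tip [ 0.56511809 -0.10109873  0.12129068] [-0.01907802 -0.00776345  0.07296212]
(-0.017, -0.011, 0.07) [[243.58984717 236.49955806]]
(-0.017, 0.011, 0.07) [[251.38378608 401.95740238]]
(-0.02, 0.011, 0.04) [[194.54008898 542.38707249]]
```

Emit:
move_arm:
  rows: "0 0.05 0.4 0 0 0 0;0 0 0.4 0 0 0 0;0 0 0.4 0 0 0 0;0 0 0.3 0 0 0 0;0 0 0 0 0 0 0"

```text
time_s: 11.35
eef_pos: [0.5834, -0.1081, 0.1775]
eef_rot: [-0.0, 1.0, 0.022, -0.001]
wrist_force: [0.6, -0.3, -0.5]
opening: 0.324
```

Emit:
move_arm:
  rows: "0 0 0.15 0 0 0 0;0 0 0.1 0 0 0 0;0 0 0 0 0 0 0"

```text
time_s: 11.65
eef_pos: [0.5838, -0.1082, 0.1757]
eef_rot: [-0.0, 1.0, 0.022, -0.0]
wrist_force: [-0.4, -0.6, -0.0]
opening: 0.333
```

Emit:
move_arm:
  rows: "0 0.1 0.1 0 0 0 0;0 0.05 0 0 0 0 0;0 0 0 0 0 0 0"

```text
time_s: 11.95
eef_pos: [0.5841, -0.1086, 0.1751]
eef_rot: [-0.001, 1.0, 0.022, 0.0]
wrist_force: [-0.4, 6.1, 2.1]
opening: 0.333
```

Emit:
move_arm:
  rows: "0 0 0 0 0 0 0.55;0 0 0 0 0 0 0.55;0 0 0 0 0 0 0.55;0 -0.05 0 0 0 0 0.55"

```text
time_s: 12.35
eef_pos: [0.583, -0.1085, 0.174]
eef_rot: [-0.001, 1.0, 0.022, -0.001]
wrist_force: [-1.6, 3.5, -1.9]
opening: 0.547
```

```bash
python3 - <<'E'
from h import *
w=ctrl.camera("wrist"); o=ctrl.get_obs(); print(o["time_s"],o["eef_pos"],o["wrist_force"],o["opening"])
crop(w,170,170,350,300,4.4,"pics/w9c.png")
E
```

```text
12.4 [ 0.58304423 -0.10855428  0.1740364 ] [-2.37939286  4.09047422 -2.63416979] 0.547892949633568
```

View pics/w9c.png

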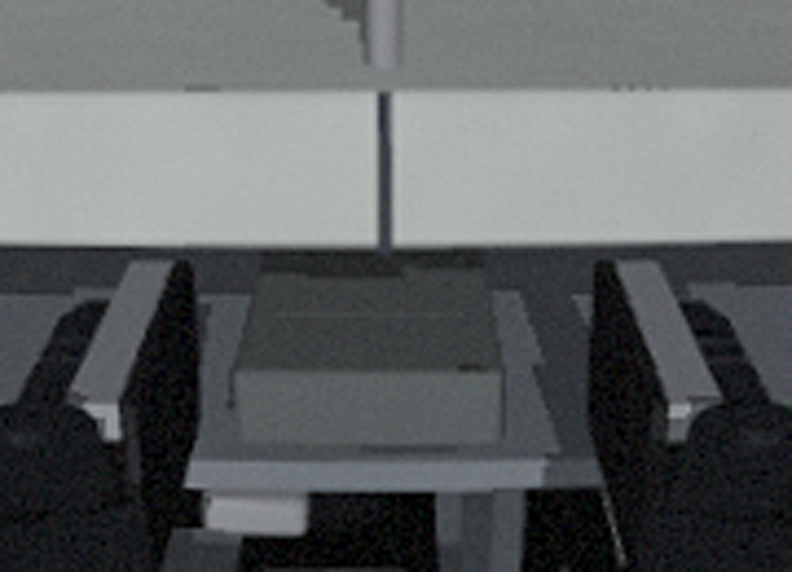

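Emit:
move_arm:
  rows: "0 -0.05 -1 0 0 0 0.55;0 0 -2 0 0 0 0.55;0 0 -3 0 0 0 0.55;0 2 -2 0 0 0 0.55;0 3 0 0 0 0 0.55;0 0 0 0 0 0 0.55"

```text
time_s: 13.0
eef_pos: [0.5872, -0.1627, 0.2578]
eef_rot: [0.002, 1.0, 0.02, 0.003]
wrist_force: [-0.2, -0.3, -0.3]
opening: 0.552
```

```bash
python3 - <<'E'
from h import *
w=ctrl.camera("wrist"); o=ctrl.get_obs(); print(o["time_s"],o["eef_pos"],o["wrist_force"],o["opening"])
crop(w,190,60,340,180,5,"pics/w10c.png")
E
```

```text
13.05 [ 0.58670094 -0.16103166  0.25673388] [-0.47367575 -0.62244953  0.21175095] 0.5521734376395417
```

View pics/w10c.png

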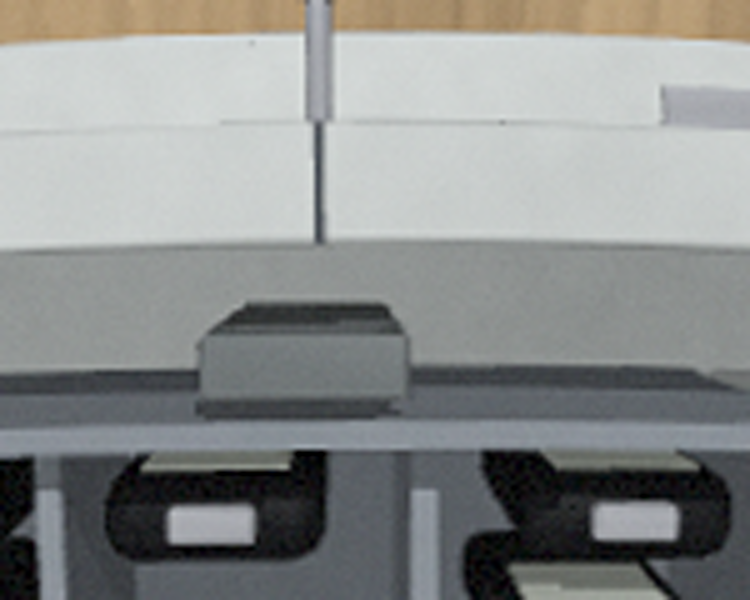

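The packer stands upright in the gap, about 2 mm off the tray (w10c: top rows 333–400, tray rim 423) and 2 mm off the mark. I'll push it flush with the wedge's flat face. Now I fetch the wedge.

```bash
python3 - <<'E'
from h import *
o=ctrl.get_obs(); Rt=Rdown(-.12)
d=delta([.5145,.199,.26],Rt); print(d,d[0]/10)
E
```

```text
(array([ -5.75, -36.27,  -0.44]), array([ 0.13, -0.2 ,  9.21])) [-0.575 -3.627 -0.044]
```

Emit:
move_arm:
  rows: "0 0 -1 0 0 0 0.85;-0.58 -3.63 0 0 0 0 0.85;-0.58 -3.63 0 0 0 0 0.85;-0.58 -3.63 0 0 0 0 0.85;-0.58 -3.63 0 0 0 0 0.85;-0.58 -3.63 0 0 0 0 0.85;-0.58 -3.63 0 0 0 0 0.85;-0.58 -3.63 0 0 0 0 0.85;-0.58 -3.63 0 0 0 0 0.85;-0.58 -3.63 0 0 0 0 0.85;-0.58 -3.63 0 0 0 0 0.85;0 0 0 0 0 4.6 0.85;0 0 0.6 0 0 4.6 0.85;0 0 0 0 0 0 0.85;0 0 0 0 0 0 0.85"

```text
time_s: 14.55
eef_pos: [0.5121, 0.2019, 0.2592]
eef_rot: [-0.0, 0.998, -0.057, 0.0]
wrist_force: [-0.3, 0.5, 0.6]
opening: 0.848
```

```bash
python3 - <<'E'
from h import *
w=ctrl.camera("wrist"); o=ctrl.get_obs(); print(o["time_s"],o["eef_pos"],np.arctan2(*rot(o).as_matrix()[[1,0],0]),rot(o).as_matrix()[:,2],o["opening"])
crop(w,180,110,340,270,4,"pics/w11c.png")
E
```

```text
14.6 [0.51225726 0.20166504 0.25929542] -0.11495722252318706 [ 4.67113284e-04  7.13354644e-05 -9.99999888e-01] 0.8472267180550718
```

View pics/w11c.png

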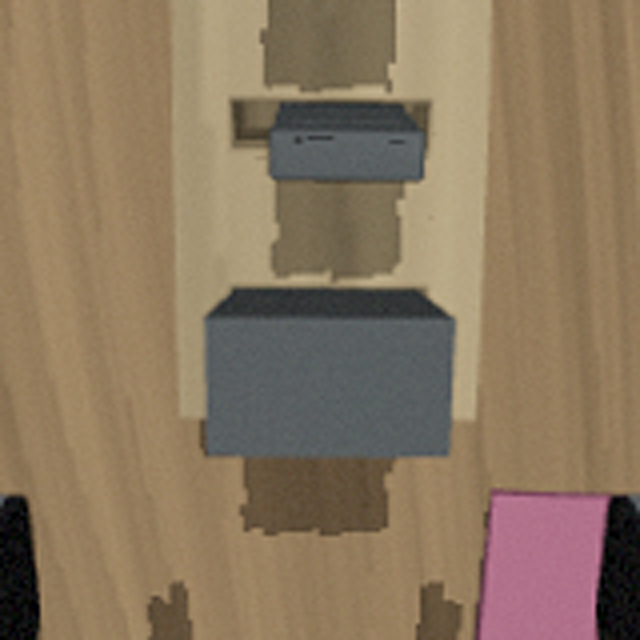

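```bash
python3 - <<'E'
from h import *
w=ctrl.camera("wrist"); o=ctrl.get_obs()
P=[atz(w,(180+x/4,110+y/4),.13,True) for x,y in ((206,319),(455,319),(450,456),(204,456))]
P=np.array(P); print(P,P.mean(0),np.linalg.norm(P[1]-P[0]),np.linalg.norm(P[2]-P[1]))
Q=rot(o).inv().apply(P-o["eef_pos"]); print(np.round(Q*1000,1))
E
```

```text
[[0.49505429 0.21612565 0.13      ]
 [0.53833168 0.21111104 0.13      ]
 [0.53537374 0.18542873 0.13      ]
 [0.49098861 0.19060823 0.13      ]] [0.51493708 0.20081841 0.13      ] 0.043566950458191075 0.025852083627845118
[[-19.  -12.5 129.3]
 [ 24.6 -12.5 129.3]
 [ 24.6  13.3 129.3]
 [-20.1  13.3 129.3]]
```

Emit:
move_arm:
  rows: "0.25 0.2 1.5 0 0 0 0.85;0 0 2.5 0 0 0 0.85;0 0 2.5 0 0 0 0.85;0 0 2 0 0 0 0.85;0 0 1 0 0 0 0.85;0 0 0 0 0 0 0.85;0 0 0 0 0 0 0;0 0 0 0 0 0 0;0 0 0 0 0 0 0;0 0 0 0 0 0 0;0 0 0 0 0 0 0"

```text
time_s: 15.75
eef_pos: [0.5152, 0.1993, 0.1649]
eef_rot: [-0.0, 0.998, -0.058, 0.001]
wrist_force: [0.1, -1.2, 4.7]
opening: 0.508
```

```bash
python3 - <<'E'
from h import *
w=ctrl.camera("wrist"); o=ctrl.get_obs(); print(o["time_s"],o["eef_pos"],o["opening"],o["wrist_force"],np.arctan2(*rot(o).as_matrix()[[1,0],0]))
crop(w,180,160,340,290,4.5,"pics/w12c.png")
s=ctrl.camera("scene"); crop(s,280,170,400,310,4.2,"pics/s12.png")
E
```

```text
15.8 [0.51527824 0.19928164 0.16490638] 0.5088986562433782 [0.45564581 0.45103434 5.85580905] -0.11706669290603067
```

View pics/w12c.png

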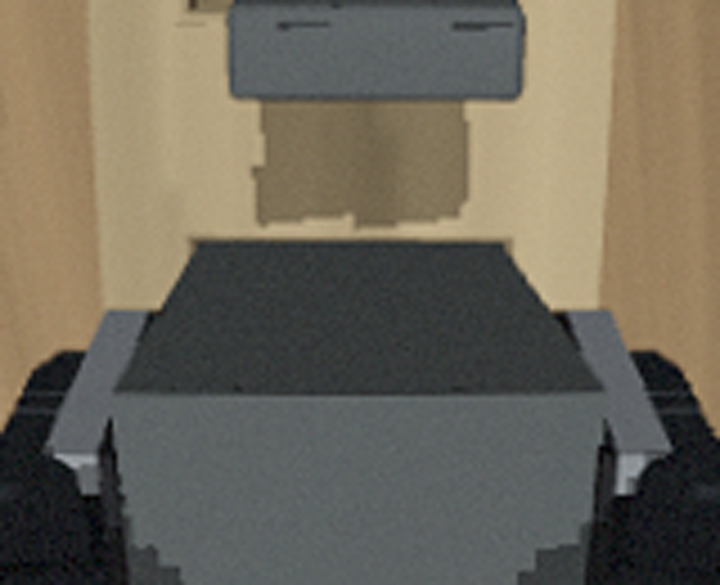

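View pics/s12.png

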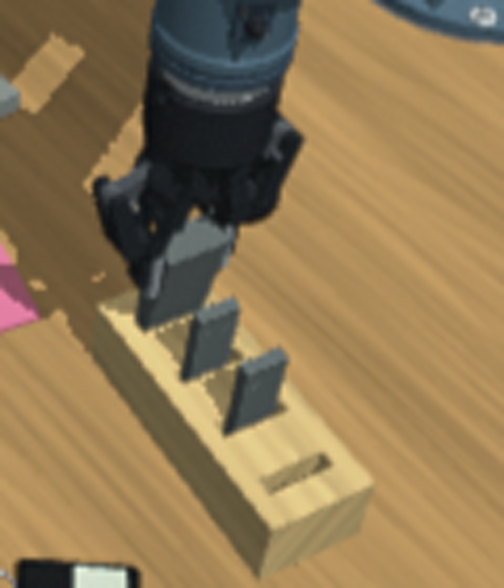

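Emit:
move_arm:
  rows: "0 0 -1 0 0 0 0;0 0 -2 0 0 0 0;0 0 -3 0 0 0 0;0 0 -3 0 0 0 0;0 0 -3 0 0 0 0;0 0 -2.5 0 0 -4.6 0;0 0 0 0 0 -4.6 0;0 0 0 0 0 0 0;0 0 0 0 0 0 0"

```text
time_s: 16.75
eef_pos: [0.5139, 0.1991, 0.3083]
eef_rot: [0.0, 1.0, 0.021, -0.001]
wrist_force: [0.0, -1.2, -1.0]
opening: 0.506
```

```bash
python3 - <<'E'
from h import *
w=ctrl.camera("wrist"); o=ctrl.get_obs(); print(o["time_s"],o["eef_pos"],o["opening"],o["wrist_force"],np.arctan2(*rot(o).as_matrix()[[1,0],0]),rot(o).as_matrix()[:,2])
crop(w,180,150,340,300,4.5,"pics/w13c.png")
d=delta([.582,-.096,.305],Rdown(.043)); print(d,d[0]/8)
E
```

```text
16.8 [0.51385051 0.19907881 0.30792704] 0.5048252524335177 [-0.20300831  0.48453154 -0.35066928] 0.04152962968636437 [-2.15652472e-03 -3.27158487e-04 -9.99997621e-01]
(array([ 5.58, 29.77,  0.29]), array([ 0.01,  0.12, -0.08])) [0.6975  3.72125 0.03625]
```

View pics/w13c.png

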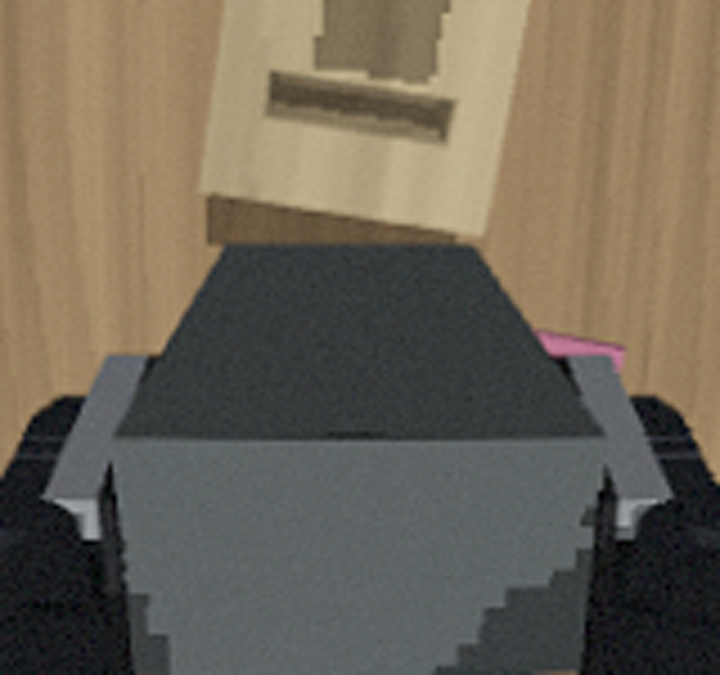

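```bash
python3 - <<'E'
from h import *
w=ctrl.camera("wrist"); o=ctrl.get_obs()
for (u,v),z in (((229.3,204.4),.155),((285.6,204.4),.155),((205.5,247.1),.035),((314.3,247.1),.035)):
    P=atz(w,(u,v),o["eef_pos"][2]-z,True); print(np.round(rot(o).inv().apply(P-o["eef_pos"])*1000,1))
E
```

```text
[-23.6   7.1 155.1]
[ 21.5   7.1 155. ]
[-21.1 -14.9  35. ]
[ 22.3 -14.9  34.9]
```

```bash
python3 - <<'E'
from h import *
d=delta([.5825,-.092,.295],Rdown(.043)); print(d,d[0]/8)
E
```

```text
(array([ 5.64, 29.37,  1.28]), array([ 0.01,  0.12, -0.06])) [0.705   3.67125 0.16   ]
```

Emit:
move_arm:
  rows: "0.7 3.67 0 0 0 0 0;0.7 3.67 0 0 0 0 0;0.7 3.67 0 0 0 0 0;0.7 3.67 0 0 0 0 0;0.7 3.67 0 0 0 0 0;0.7 3.67 0 0 0 0 0;0.7 3.67 0 0 0 0 0;0.7 3.67 0 0 0 0 0;0 0 1.2 0 0 0 0;0 0 0 0 0 0 0;0 0 0 0 0 0 0"

```text
time_s: 17.95
eef_pos: [0.5826, -0.0908, 0.2957]
eef_rot: [-0.001, 1.0, 0.022, -0.001]
wrist_force: [-0.9, 0.0, -1.1]
opening: 0.509
```

```bash
python3 - <<'E'
from h import *
w=ctrl.camera("wrist"); o=ctrl.get_obs(); print(o["time_s"],o["eef_pos"],o["opening"],o["wrist_force"],np.arctan2(*rot(o).as_matrix()[[1,0],0]))
crop(w,170,140,350,280,4.3,"pics/w14c.png")
s=ctrl.camera("scene"); crop(s,170,100,300,230,5,"pics/s14.png")
E
```

```text
18.0 [ 0.58284466 -0.09056152  0.29632191] 0.5086227790956859 [-0.10300586  0.49264048 -1.46920247] 0.04418895175744937
```

View pics/w14c.png

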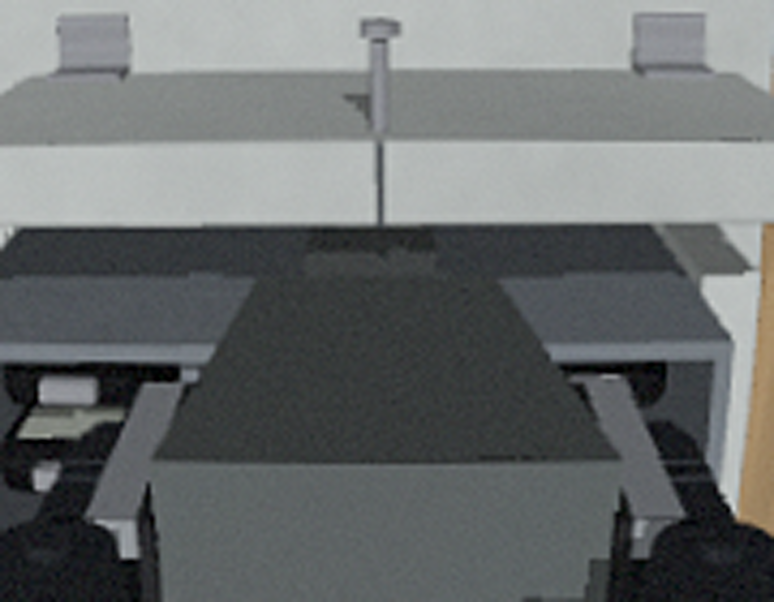

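View pics/s14.png

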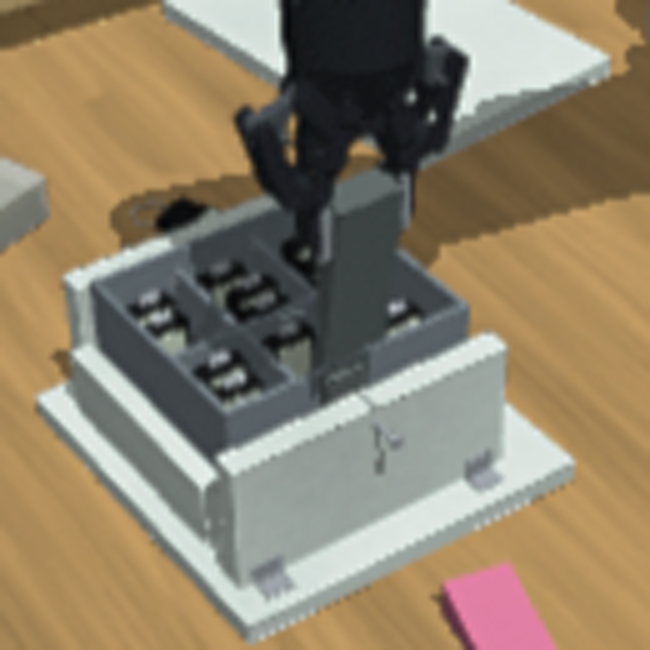

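```bash
python3 - <<'E'
from h import *
w=ctrl.camera("wrist")
print("cheek",atz(w,(258.4,192.1),.113,True),"tip +y edge",atz(w,(258,204.7),.141,True),"tray",atz(w,(190,140+343/4.3),.115,True))
E
```

```text
cheek [ 0.58291142 -0.09554008  0.113     ] tip +y edge [ 0.58277166 -0.09800396  0.141     ] tray [ 0.52071572 -0.12446237  0.115     ]
```

Emit:
move_arm:
  rows: "0 0.2 0.5 0 0 0 0;0 0 1 0 0 0 0;0 0 1 0 0 0 0;0 0 1 0 0 0 0;0 0 0.7 0 0 0 0;0 0 0 0 0 0 0;0 0 0 0 0 0 0"

```text
time_s: 18.8
eef_pos: [0.5833, -0.0938, 0.2546]
eef_rot: [-0.0, 1.0, 0.022, -0.0]
wrist_force: [-0.4, -0.3, -0.2]
opening: 0.507
```

```bash
python3 - <<'E'
from h import *
w=ctrl.camera("wrist"); o=ctrl.get_obs(); print(o["time_s"],o["eef_pos"],o["opening"],o["wrist_force"])
crop(w,170,140,350,280,4.3,"pics/w15c.png")
s=ctrl.camera("scene"); crop(s,170,100,300,230,5,"pics/s15.png")
t=ctrl.camera("top"); crop(t,230,140,360,245,5,"pics/t15.png")
E
```

```text
18.85 [ 0.58351208 -0.09381263  0.25502979] 0.5055482238643696 [-0.73187696 -0.17843073 -0.36403545]
```

View pics/w15c.png

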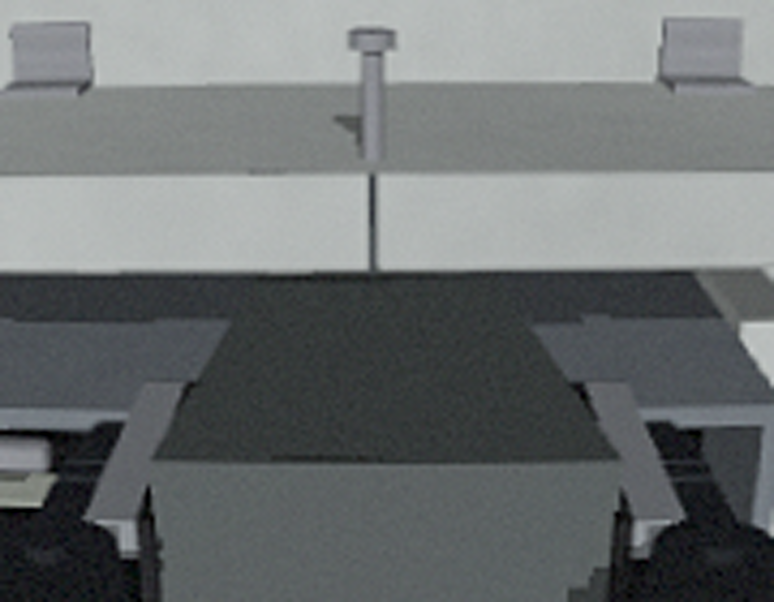

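View pics/s15.png

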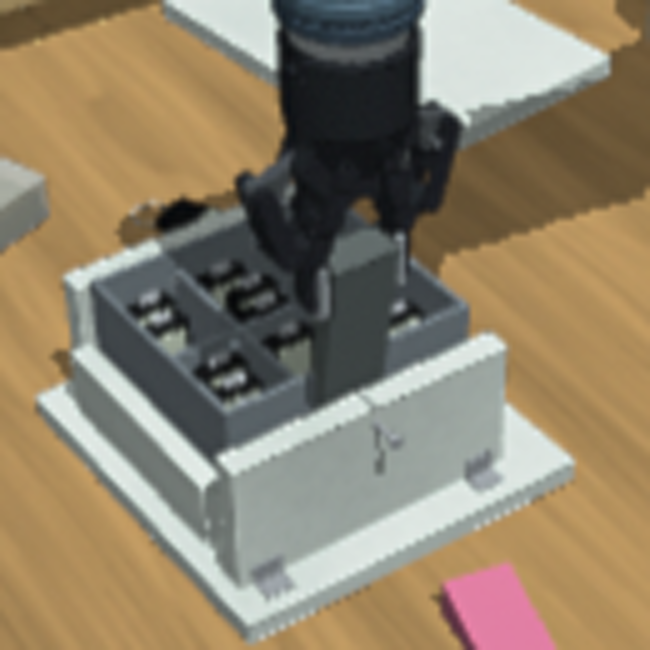

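Emit:
move_arm:
  rows: "0 0.1 0.5 0 0 0 0;0 0.1 0.5 0 0 0 0;0 0.1 0.5 0 0 0 0;0 0.1 0.5 0 0 0 0;0 0 0 0 0 0 0"

```text
time_s: 19.45
eef_pos: [0.5829, -0.0977, 0.2335]
eef_rot: [-0.0, 1.0, 0.022, -0.001]
wrist_force: [-0.1, -0.0, -0.2]
opening: 0.509
```

Emit:
move_arm:
  rows: "0 0.05 0.5 0 0 0 0;0 0.05 0.5 0 0 0 0;0 0.05 0.3 0 0 0 0;0 0 0 0 0 0 0"

```text
time_s: 19.85
eef_pos: [0.5832, -0.0991, 0.2211]
eef_rot: [-0.0, 1.0, 0.022, -0.001]
wrist_force: [0.0, 1.1, -0.9]
opening: 0.51
```

Emit:
move_arm:
  rows: "0 0.1 0 0 0 0 0;0 0.05 0 0 0 0 0;0 0 0 0 0 0 0"

```text
time_s: 20.15
eef_pos: [0.5835, -0.1004, 0.2218]
eef_rot: [-0.0, 1.0, 0.022, -0.0]
wrist_force: [0.1, 2.2, -1.1]
opening: 0.508
```

Emit:
move_arm:
  rows: "0 0.1 0 0 0 0 0;0 0.05 0 0 0 0 0;0 0 0 0 0 0 0"

```text
time_s: 20.45
eef_pos: [0.5836, -0.1009, 0.2218]
eef_rot: [-0.001, 1.0, 0.022, -0.0]
wrist_force: [-0.2, 6.4, -0.1]
opening: 0.504
```

Emit:
move_arm:
  rows: "0 0.1 0 0 0 0 0;0 0 0 0 0 0 0;0 0 0 0 0 0 0"

```text
time_s: 20.75
eef_pos: [0.5836, -0.1012, 0.2218]
eef_rot: [-0.002, 1.0, 0.022, -0.0]
wrist_force: [-0.9, 9.4, 1.0]
opening: 0.51
```

```bash
python3 - <<'E'
from h import *
w=ctrl.camera("wrist"); o=ctrl.get_obs(); print(o["time_s"],o["eef_pos"],o["opening"],o["wrist_force"],o["torque"],rot(o).as_matrix()[:,2])
crop(w,170,160,350,300,4.3,"pics/w16c.png")
s=ctrl.camera("scene"); crop(s,170,100,300,230,5,"pics/s16.png")
E
```

```text
20.8 [ 0.58356912 -0.10120015  0.2218304 ] 0.506122551849541 [-1.40679333  9.63812319  1.51226045] [1.90044616 0.12495642 0.04391643] [-5.69358111e-04  3.79220528e-03 -9.99992647e-01]
```

View pics/w16c.png

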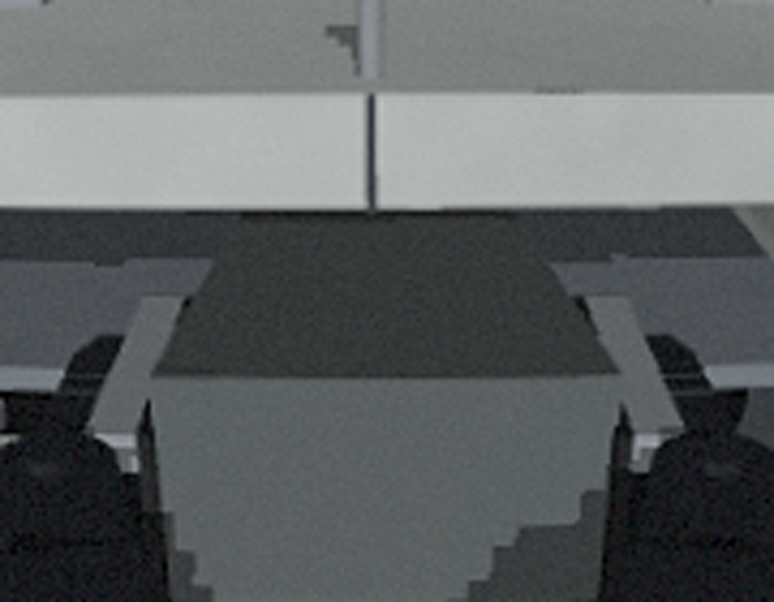

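View pics/s16.png

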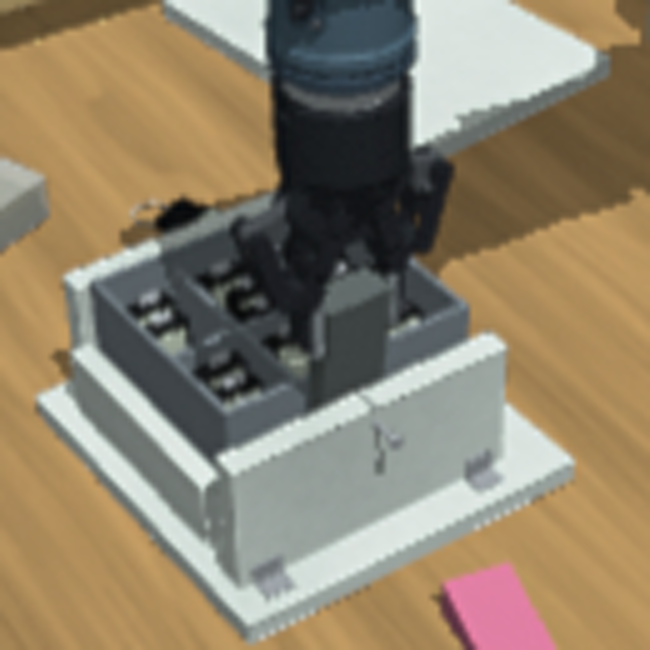

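Emit:
move_arm:
  rows: "0 -0.05 0.3 0 0 0 0;0 0 0.3 0 0 0 0;0 0 0.3 0 0 0 0;0 0 0.2 0 0 0 0;0 0 0 0 0 0 0"

```text
time_s: 21.35
eef_pos: [0.5841, -0.1008, 0.2112]
eef_rot: [-0.002, 1.0, 0.022, 0.001]
wrist_force: [0.4, 9.1, 0.8]
opening: 0.511
```

Emit:
move_arm:
  rows: "0 0 0.2 0 0 0 0;0 0 0.2 0 0 0 0;0 0 0.2 0 0 0 0;0 0 0 0 0 0 0"

```text
time_s: 21.75
eef_pos: [0.5842, -0.1008, 0.2054]
eef_rot: [-0.002, 1.0, 0.022, 0.001]
wrist_force: [1.1, 9.0, 2.2]
opening: 0.512
```

Emit:
move_arm:
  rows: "0 0 0.2 0 0 0 0;0 0 0.2 0 0 0 0;0 0 0 0 0 0 0"

```text
time_s: 22.05
eef_pos: [0.5846, -0.1008, 0.2032]
eef_rot: [-0.001, 1.0, 0.022, 0.001]
wrist_force: [-2.3, 10.7, 12.4]
opening: 0.509
```

Emit:
move_arm:
  rows: "0 0 0.2 0 0 0 0;0 0 0.1 0 0 0 0;0 0 0 0 0 0 0"

```text
time_s: 22.35
eef_pos: [0.5849, -0.1008, 0.2024]
eef_rot: [-0.001, 1.0, 0.022, 0.002]
wrist_force: [-7.7, 13.1, 26.2]
opening: 0.507
```

Emit:
move_arm:
  rows: "0 0 0.15 0 0 0 0;0 0 0.15 0 0 0 0;0 0 0 0 0 0 0;0 0 0 0 0 0 0"

```text
time_s: 22.75
eef_pos: [0.5853, -0.1009, 0.2016]
eef_rot: [-0.001, 1.0, 0.022, 0.002]
wrist_force: [-12.4, 15.7, 39.1]
opening: 0.504
```

```bash
python3 - <<'E'
from h import *
w=ctrl.camera("wrist"); o=ctrl.get_obs(); print(o["time_s"],o["eef_pos"],o["opening"],o["wrist_force"],o["torque"],rot(o).as_matrix()[:,2])
crop(w,170,160,350,300,4.3,"pics/w17c.png")
s=ctrl.camera("scene"); crop(s,170,100,300,230,5,"pics/s17.png")
E
```

```text
22.8 [ 0.58531032 -0.10089952  0.20161247] 0.5093139475139881 [-11.65490043  14.39441232  38.66142019] [2.77415499 2.69765848 0.07303823] [ 0.00436873  0.00176473 -0.9999889 ]
```

View pics/w17c.png

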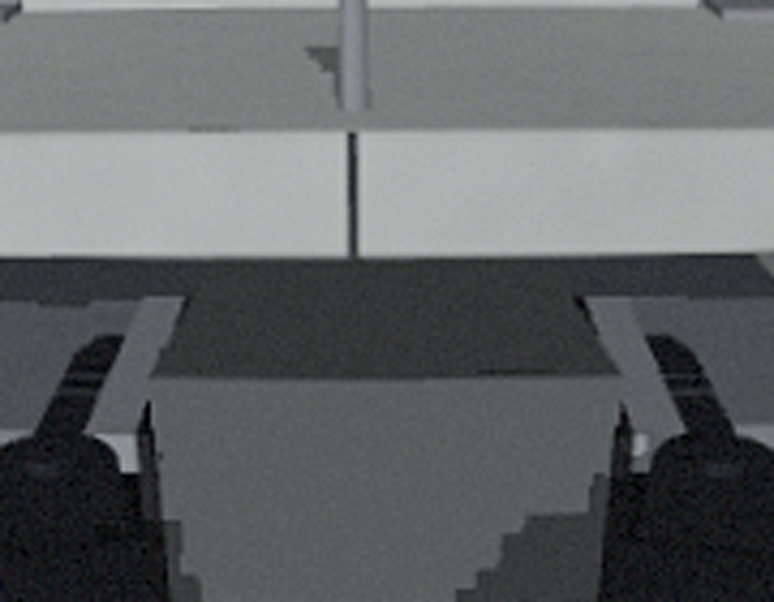

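View pics/s17.png

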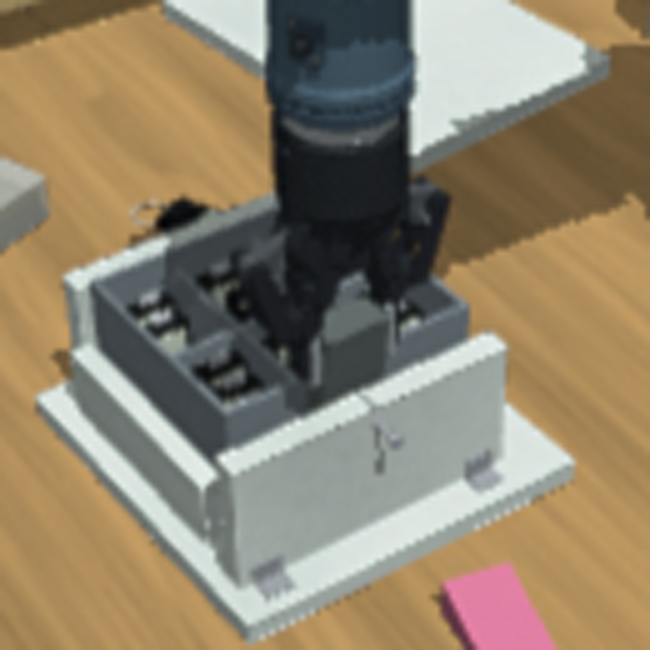

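Emit:
move_arm:
  rows: "-0.1 0 0.1 0 0 0 0;0 0 0.05 0 0 0 0;0 0 0 0 0 0 0;0 0 0 0 0 0 0;0 0 0 0 0 0 0"

```text
time_s: 23.35
eef_pos: [0.5851, -0.1012, 0.2012]
eef_rot: [-0.0, 1.0, 0.022, 0.003]
wrist_force: [-11.8, 15.0, 42.2]
opening: 0.506
```

```bash
python3 - <<'E'
from h import *
w=ctrl.camera("wrist"); o=ctrl.get_obs(); print(o["time_s"],o["eef_pos"],o["opening"],o["wrist_force"],o["torque"],rot(o).as_matrix()[:,2])
crop(w,170,160,350,300,4.3,"pics/w18c.png")
t=ctrl.camera("top"); crop(t,110,140,360,245,3.2,"pics/t18.png")
print("mark x",atz(w,(170+353/4.3,160+257/4.3),.113,True))
E
```

```text
23.4 [ 0.58512322 -0.10119436  0.20118783] 0.5059719476708338 [-11.27840369  15.02915482  43.41500046] [ 2.79903825  2.64224286 -0.05110974] [ 0.00667096  0.00102976 -0.99997722]
mark x [ 0.58176561 -0.09528131  0.113     ]
```

View pics/w18c.png

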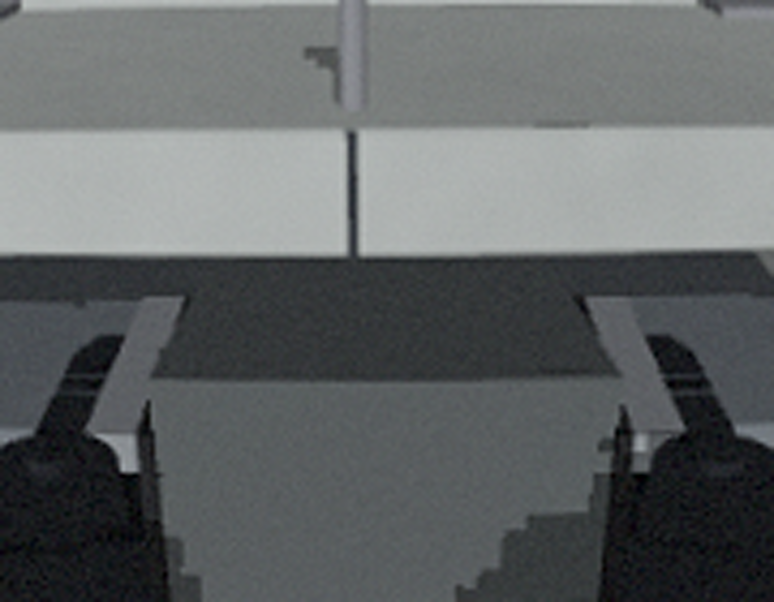

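View pics/t18.png

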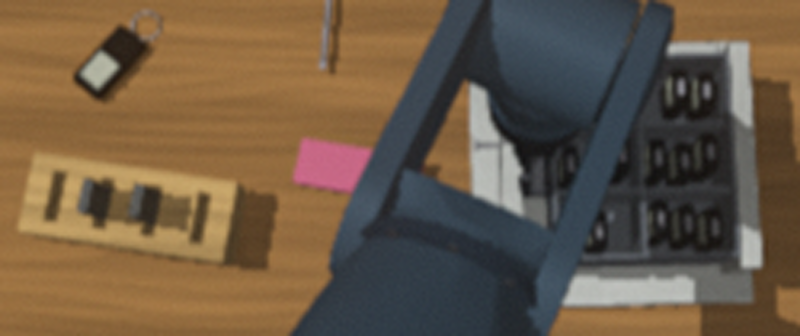

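```bash
python3 - <<'E'
from bench import ctrl
print(ctrl.hand_in()); o=ctrl.get_obs(); print(o["time_s"],o["wrist_force"],o["eef_pos"],o["opening"])
E
```

```text
the job is handed in; nothing more can be done
None
the job is handed in; nothing more can be done
```

The gap is packed and the wedge has bitten. I handed the job in with the arm still gripping the wedge and pressing it down, so you can drive the screw.

**Packing:** The gap measured about 26 mm, so I stood one packer in it in line with the screw. That left about 16 mm of room. A second packer would have left only about 6 mm, too little for the wedge to pass the screw. I pushed the packer flush to the tray with the wedge's flat face. The two packers not needed are still in the caddy.

**Wedge:** I used the grey wedge, not the pink one, with the thin end down and the flat face to the packer.

**Last checks, about 23 s in:**
- The wedge was taking about 43 N of downward push and had not slipped in the grip.
- Its thin end was about 67 mm below the cheek top, well past the screw and clear of the base board.

**Not perfect:**
- The wedge sits about 3 mm off the pencil line along the gap.
- The packer was about 2 mm off the line when I last saw it. The wedge hid it after that, so I know it is against the tray only from the push force.
- A sideways load of 11–15 N remained at the wrist; shifting the tool 1 mm did not relieve it.
- Camera measurements of the gap varied between 25.3 and 26.5 mm. The depth at which the wedge bit fits about 26 mm.

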